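# Pack away the microscope's filter and slide boxes

### The arm

A 6-joint arm with a two-finger parallel gripper is mounted at the origin on the work surface. World frame = base frame: x ahead of the robot, y to its left, z up, the work surface at z = 0. Lengths are in m, angles in rad, forces in N, time in s.
With the tool pointing down it reaches from about 0.425 to 0.95 m from the base axis. Payload 3.5 kg.
Tool frame: the origin (TCP) lies midway between the tips of the shut fingers; the grasp point (between the pads) lies 19 mm behind it (ctrl.pinch_z is the distance from the TCP to the grasp point, in m); z points along the fingers, y is the line along which they close (so a half turn about z gives the same grasp; the last joint's range is limited). The gripper opens to 85 mm and grips with 20 to 120 N. Pads are 22 mm wide; open, the fingers measure 114 mm over their backs; the gripper's body (76 mm by 85 mm) begins 54 mm behind the grasp point. The pads swing forward as they close: fully open they stand 13 mm farther back than shut.
Start: joints at [1.145, 0.286, 1.577, -0, 1.279, -0.15], TCP at [0.184, 0.649, 0.231] pointing down, gripper open.
Joint ranges: [-2.77, 2.77], [-0.9, 2.22], [0.21, 2.48], [-1.53, 4.67], [0.24, 2.81], [-2.84, 2.84]. Speed limits (rad/s): [2.79, 2.79, 3.14, 3.14, 3.14, 3.14].

### API

Orientations are given as a unit quaternion [x, y, z, w].
In Python, from plant import get_state, viewer, sign_off, ctrl gives the robot as it stands. The module is installed in compiled form; this text tells all that it offers.
- The arm moves only by the shell command python3 -m handwheel 'ROWS' [FORCE]. ROWS is JSON, a list that holds one entry, the list of rows, each a list of 5 numbers: the finger opening in m, from 0 to 0.0854, then the shift along the tool's x, y, z in m, then the turn about the tool's z in degrees. In form: [[[claw, x, y, z, spin], ...]]. A call has 1 to 12 rows; each row shifts and turns the commanded pose from where the row before left it, along the tool's axes as they then stand; what a row does not reach is not made up. A row lasts 1/12 s, in which the tool goes at most 41.7 mm and 7.16 degrees, less where a joint would pass 70% of its speed; a pose out of reach is approached as far as the arm can. A call is refused whole if a number of a shift passes 0.0417 or a number of a turn 7.16, either way. A call with a gripper value outside its range is refused whole. The fingers move at their own pace and stop on an object; FORCE is the grip in N (left out, the last holds). Time passes only in rows, so rows that do not move let the fingers close. It gives the time, the measured TCP pose, the force, the opening and the grip force at its end, in the units of the state.
- get_state(): the state, without advancing time (a new reading comes with each control period).
- viewer.read_camera(name): name is "scene" or "top" or "wrist"; returns the picture (400x640x3 uint8, blue, green, red); there is no depth.
- viewer.camera_params(name): a dict with "fov_y" (degrees; the focal length in pixels is half the picture's height over the tangent of half this angle, whatever the lens; pixels are square), "cx", "cy" (the principal point, pixels), "xyz" and "attitude" of the camera in the world; the wrist camera has in their place "hand_eye" (4x4, takes a point from camera to tool coordinates, whose origin is the TCP and whose axes are the flange's). Camera axes: x right, y up, looking along -z (the intrinsics and any distortion apply to the point x, -y, -z); pixel columns grow to the right and rows downward; lengths in m; the calibration is good to about 2 mm. A picture is of the moment at which its call begins: read the wrist's pose just before it. camera_params takes no time and is no camera call.
- sign_off(): hands the job in; it is judged then, once.
Trained networks look in the newest picture that a camera, given by its name, has taken for a name from the list of things; names that differ only in an ending like _2 or _b are one class to them, and where a whole thing is asked for, a point or a joint stands for the part that bears it (a point fixed in the world has none). Each returns a list of dicts, best first, with "confidence" (0 to 1); they miss things now and then, are a little off and sometimes report something else, mostly with a low value. They report only what shows in the picture. A call takes as long as a camera call. They do not tell look-alikes from the thing itself.
- viewer.look_for(camera, name): "extent" ([left, top, width, height] as shares, 0 to 1, of the picture: columns of its width, rows of its height, round what is visible of it).
- viewer.outline_of(camera, name): "mask" (400x640 bool, what is visible of it) and "extent" ([left, top, width, height] as shares, 0 to 1, of the picture: columns of its width, rows of its height, round what is visible of it).
- viewer.pinpoint(camera, name): "xy" ([column, row] as shares, 0 to 1, of the picture: columns of its width, rows of its height: a listed point, or the origin of a listed thing).
The state is a dict: "time": time; "qpos": joint angles; "dq": joint speeds; "joint_efforts": joint torques, N m; "eef_pos": TCP position; "tcp_rot": TCP orientation; "contact_force": force on the tool from outside, world axes, zero at the start; "wrist_torque": the same for the moment, N m; "opening": opening from 0.0 (shut) to 1.0 (fully open); "finger_force": force on a finger pad.
Only numpy, scipy, OpenCV 4.12 (cv2) and the standard library are available. Lean on these libraries where they do the work, as an engineer would, in place of code of your own. Each camera call takes 0.05 s, during which the arm holds its last target. There are 200 camera calls.

### The job

Pack the microscope accessories away in the cabinet drawer: with the orange-handled release pin hold down the red button in the light source's tray lip and push the tray all the way out, then lift out the filter carrier and lay it flat in the drawer, together with every slide box on the bench, each set down on the drawer's floor with its lid up. Finish with the drawer shut, the empty tray pushed home until it catches, and the pin standing in its holder again; leave the bottle, beaker and dish where they are.

Things in the scene. Friction and masses are not known exactly. Their poses are not given: they have to be found in the camera images.
- drawer (a joint): Travel (m) of the one drawer of a low white cabinet fixed to the bench (270 deep x 260 wide x 90 mm high, blue front). 0 = shut, 0.19 = fully open; it slides out of the blue front, roughly towards the robot (minus x of drawer_floor). About 1 N of friction, no latch, stays where it is left; starts shut or slightly ajar.
- drawer_handle (a point): Middle of the drawer's steel bar handle: a level round bar 11 mm thick, 120 mm long, 35 mm in front of the blue front, 52 mm above the bench, on two 8 mm stalks 102 mm apart. The bar runs along y of this point; the drawer opens along its minus x.
- drawer_floor (a point): Point on the drawer's inner floor, at the middle of its front edge, 22 mm above the bench; moves with the drawer; minus x = opening direction, z up. The inside reaches from x = 0 to 225 mm and 109 mm either side in y; side walls rise 46 mm over the floor, the front about 56 mm. With the drawer fully open, x below 180 mm is clear of the cabinet's top. Headroom inside when shut: 55 mm over the floor.
- filter_tray (a joint): Travel (m) of the grey filter tray of a white light source box fixed to the bench (220 deep x 170 wide x 100 mm high). 0 = home, 0.12 = fully out (minus x of release_well). Latched at home (3 mm play) until the red button is down 6 mm or more; beyond 25 mm it is free (1 N friction) and stays put. Pushed home it catches by itself; the last 25 mm takes about 5 N.
- filter_release (a joint): Travel (m) of the red release button at the bottom of the well in the tray's lip. 0 = up, 0.010 = fully down; its spring resists with 2 N rising to 6 N and brings it back when let go. It moves straight down and travels with the tray.
- release_well (a point): Centre of the mouth of the yellow-edged well in the tray lip's flat top, 50 mm above the bench; moves with the tray; minus x = the way out, z up. The well is 18 x 18 mm, too narrow for fingers; the button (16 mm across) lies 12 mm deep when up, 22 mm when down. Solid lip: 48 (x) x 90 mm (y), well in its middle. Tray home: the well is 32 mm in front of the white box.
- tray_lip_face (a point): Centre of the outer upright face of the tray's lip, 32 mm above the bench; the face is 90 mm wide, from 14 to 50 mm above the bench, and looks along minus x of this point. Push it along plus x to send the tray home.
- filter_carrier: Filter carrier in the tray's pocket (76 x 74 mm, floor 20 mm and rim 36 mm above the bench, centre 62 mm behind the well), inside the white box until the tray is out: aluminium plate 64 (x) x 56 (y) x 8 mm with green glass; along its middle an upright black grip rib 56 long (x), 12 thick (y), top 38 mm above the underside. Origin: centre of the underside; z up. About 90 g.
- release_pin: Release pin, upright in its holder: steel pin 10 mm thick, 78 mm long, pointing down from a round orange handle 24 mm thick, 60 mm high. Origin: the tip; z up towards the handle, which spans 78 to 138 mm above the tip. 80 g. In the holder the handle's shoulder rests on the holder's top, the tip 2 mm above the bench.
- pin_holder: Black holder block for the pin, 60 x 60 x 80 mm high, fixed to the bench; an upright hole 16 x 16 mm goes through its middle. Origin: centre of the underside; z up.
- slide_box0: Blue closed plastic box of microscope slides, 66 (its x) x 36 (its y) x 44 mm high, white label on the lid (top). Origin: centre of the underside; z up. About 80 g. It may be absent.
- slide_box1: Yellow closed plastic box of microscope slides, 66 (its x) x 36 (its y) x 44 mm high, white label on the lid (top). Origin: centre of the underside; z up. About 80 g. It may be absent.
- slide_box2: Green closed plastic box of microscope slides, 66 (its x) x 36 (its y) x 44 mm high, white label on the lid (top). Origin: centre of the underside; z up. About 80 g. It may be absent.
- oil_bottle: Bystander: amber bottle of immersion oil, 48 mm across, 100 mm high. Leave alone.
- beaker: Bystander: clear beaker, 72 mm across, 85 mm high. Leave alone.
- dish: Bystander: glass dish, 90 mm across, 16 mm high. Leave alone.
Mind the look-alikes: they are no part of the job. Several things have the shape of the slide_box1; the one meant has the colours described above.

How it is judged:
On the way, in this order (a step that is already met when the one before it is completed fails the run):
1. the red release button is held down with the pin (value of joint filter_release above 0.006 m and contact force between release_pin and anything else above 1 N and distance between release_pin and release_well below 0.03 m), for 0.1 s.
2. the tray is pushed all the way out (value of joint filter_tray above 0.105 m), for 0.2 s.
3. the filter carrier is lifted out of the tray (z of filter_carrier in the frame of release_well above 0.01 m), for 0.1 s.
At the end, for the whole second after the job is handed in: Carrier and all slide boxes at rest, lid up, on the drawer's floor (within 12 mm and 0.25 rad); drawer shut within 8 mm; tray home within 4 mm with the red button up; pin upright in its holder, tip below 8 mm (x of filter_carrier in the frame of drawer_floor between 0 and 0.225 m and y of filter_carrier in the frame of drawer_floor between -0.108 and 0.108 m and z of filter_carrier in the frame of drawer_floor between -0.006 and 0.012 m and angle between each of filter_carrier, slide_box0, slide_box1, slide_box2's own z axis and vertical below 0.25 rad and linear speed of each of filter_carrier, slide_box0, slide_box1, slide_box2 below 0.02 m/s and x of slide_box0 in the frame of drawer_floor between 0 and 0.225 m and y of slide_box0 in the frame of drawer_floor between -0.108 and 0.108 m and z of slide_box0 in the frame of drawer_floor between -0.006 and 0.012 m and x of slide_box1 in the frame of drawer_floor between 0 and 0.225 m and y of slide_box1 in the frame of drawer_floor between -0.108 and 0.108 m and z of slide_box1 in the frame of drawer_floor between -0.006 and 0.012 m and x of slide_box2 in the frame of drawer_floor between 0 and 0.225 m and y of slide_box2 in the frame of drawer_floor between -0.108 and 0.108 m and z of slide_box2 in the frame of drawer_floor between -0.006 and 0.012 m and value of joint drawer below 0.008 m and value of joint filter_tray below 0.004 m and value of joint filter_release below 0.002 m and horizontal distance between release_pin and pin_holder below 0.006 m and height (world z) of release_pin below 0.008 m and angle between release_pin's own z axis and vertical below 0.1 rad); the robot touches nothing.
It fails at once if the oil_bottle is moved more than 30 mm or tipped (distance of oil_bottle from where it was at the start of the episode above 0.03 m or angle between oil_bottle's own z axis and vertical above 0.4 rad).
It fails at once if the beaker is moved more than 30 mm or tipped (distance of beaker from where it was at the start of the episode above 0.03 m or angle between beaker's own z axis and vertical above 0.4 rad).
It fails at once if the dish is moved more than 30 mm or tipped (distance of dish from where it was at the start of the episode above 0.03 m or angle between dish's own z axis and vertical above 0.4 rad).
Of slide_box0, slide_box1, slide_box2 only 1 to 3 are there at a start; the rules pass over those that are not, and their reading is None.
At some moment in a run one of slide_box0, slide_box1, slide_box2 may be knocked a few centimetres aside while the robot is not near it.
It also fails if it takes over 210 s, if anything falls off the work surface, if the arm or the gripper's body presses on something with over 40 N, if the wrist force passes 120 N, or if a joint passes its speed limit or range.

## Working session

There is one attempt and no reset: what is moved stays moved. The work goes in short steps, Python scripts to look and compute and a shell command to move; the robot and the scene stay as the last step left them, time stands still between calls to the robot, and variables do not carry over. Pictures are saved under pics/ and viewed, at most 14 in all, crops included, and the job is handed in when it is done.

```bash
mkdir -p pics; ls; python3 - <<'E'
from plant import get_state, viewer, ctrl
import cv2
s=get_state();print({k:s[k] for k in('time','eef_pos','tcp_rot','opening','contact_force')},ctrl.pinch_z)
for c in('scene','top','wrist'):
    print(c,viewer.camera_params(c)); im=viewer.read_camera(c); cv2.imwrite(f'pics/{c}0.png',im)
E
```

```text
pics
{'time': 0.0, 'eef_pos': array([0.18351091, 0.64889143, 0.22994456]), 'tcp_rot': array([ 1.37458912e-01,  9.90506771e-01, -1.12417826e-03, -3.46023156e-04]), 'opening': 1.0010176641418747, 'contact_force': array([-0.68460066,  0.29707137,  0.07338983])} 0.0187
scene {'fov_y': 49.14154808668768, 'cx': 316.8887560863537, 'cy': 192.55429512272755, 'xyz': array([ 1.32643926, -0.93211545,  1.18884128]), 'attitude': array([0.37170155, 0.13059379, 0.32584599, 0.85942284])}
top {'fov_y': 48.055733390188934, 'cx': 318.9402283126455, 'cy': 199.3259574764659, 'xyz': array([ 0.37999931, -0.01363807,  1.39070124]), 'attitude': array([ 0.0392438 , -0.03778512, -0.69720723,  0.71479668])}
wrist {'fov_y': 65.6140835634044, 'cx': 322.41592596957037, 'cy': 200.58904910615522, 'hand_eye': array([[ 1.85929719e-04,  9.50609217e-01,  3.10390210e-01,
         7.88878612e-02],
       [ 9.99999966e-01, -1.20076705e-04, -2.31269182e-04,
        -1.68543537e-04],
       [-1.82575982e-04,  3.10390242e-01, -9.50609207e-01,
        -1.42984576e-01],
       [ 0.00000000e+00,  0.00000000e+00,  0.00000000e+00,
         1.00000000e+00]])}
```

View pics/top0.png

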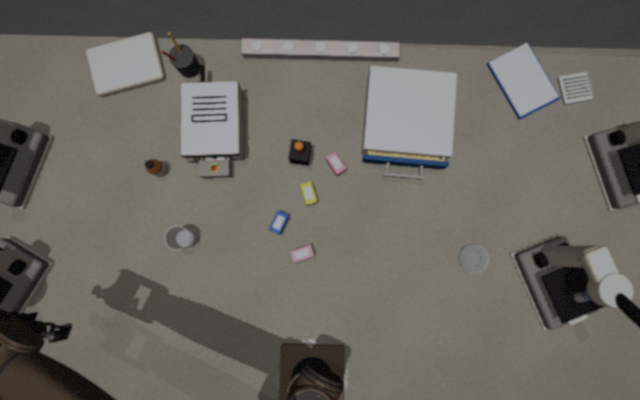

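View pics/scene0.png

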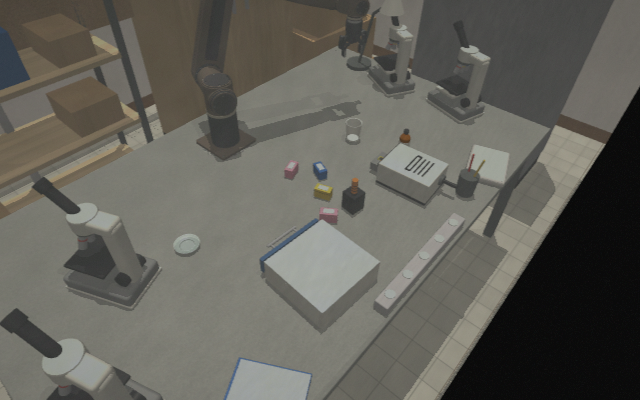

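The top view shows the light source at (210,120) with its lip and well at (214,168), and the pin and holder at (300,150). The drawer is slightly ajar, with its handle at (404,172). The yellow box is at (309,193) and the blue one at (279,222); there is no green box. The pink boxes at (336,163) and (302,253) are look-alikes. The bottle is at (154,167), the beaker at (180,237) and the dish at (474,260).

```bash
cat > h.py <<'E'
import numpy as np, cv2
from scipy.spatial.transform import Rotation as R
from plant import get_state, viewer
def cam(c):
    p=viewer.camera_params(c); f=200/np.tan(np.radians(p['fov_y']/2))
    if c=='wrist':
        s=get_state(); T=np.eye(4); T[:3,:3]=R.from_quat(s['tcp_rot']).as_matrix(); T[:3,3]=s['eef_pos']
        M=T@p['hand_eye']
    else:
        M=np.eye(4); M[:3,:3]=R.from_quat(p['attitude']).as_matrix(); M[:3,3]=p['xyz']
    return M,f,p['cx'],p['cy']
def ray(C,u,v):
    M,f,cx,cy=C; d=M[:3,:3]@np.array([(u-cx)/f,-(v-cy)/f,-1]); return M[:3,3],d/np.linalg.norm(d)
def onz(C,u,v,z):
    o,d=ray(C,u,v); return o+d*(z-o[2])/d[2]
def proj(C,P):
    M,f,cx,cy=C; q=M[:3,:3].T@(np.asarray(P)-M[:3,3]); return cx+f*q[0]/-q[2], cy-f*q[1]/-q[2]
def tool(P):  # world displacement of a target point from TCP, in tool axes
    s=get_state(); return R.from_quat(s['tcp_rot']).inv().apply(np.asarray(P)-s['eef_pos'])
def yaw():  # world heading of tool x and y
    m=R.from_quat(get_state()['tcp_rot']).as_matrix(); return [np.degrees(np.arctan2(m[1,i],m[0,i])) for i in(0,1)]
def tri(rs):
    A=sum(np.eye(3)-np.outer(d,d) for o,d in rs); b=sum((np.eye(3)-np.outer(d,d))@o for o,d in rs); return np.linalg.solve(A,b)
E
python3 - <<'E'
from h import *
np.set_printoptions(precision=4,suppress=True)
Z=dict(drawer_handle=.052,drawer_floor=.022,release_well=.05,tray_lip_face=.032,release_pin=.002,pin_holder=0,slide_box0=0,slide_box1=0,slide_box2=0,oil_bottle=0,beaker=0,dish=0)
C={c:cam(c) for c in('top','scene')}
for c in C: viewer.read_camera(c)
for n,z in Z.items():
    for c in C:
        for r in viewer.pinpoint(c,n)[:4]:
            u,v=r['xy'][0]*640,r['xy'][1]*400
            print(n,c,round(r['confidence'],2),(round(u,1),round(v,1)),onz(C[c],u,v,z)[:2])
E
```

```text
drawer_handle top 0.86 (403.7, 172.0) [ 0.6158 -0.263 ]
drawer_floor top 0.96 (403.4, 160.0) [ 0.6588 -0.2675]
drawer_floor top 0.4 (307.4, 192.7) [0.5494 0.0271]
release_well top 0.75 (212.8, 169.0) [0.611  0.3147]
release_well top 0.56 (156.9, 166.6) [0.6142 0.4844]
tray_lip_face top 0.78 (215.6, 173.8) [0.5995 0.3097]
release_pin top 0.5 (298.8, 154.6) [0.6719 0.058 ]
pin_holder top 0.75 (297.3, 152.7) [0.6784 0.0631]
slide_box0 top 0.76 (336.9, 161.8) [ 0.6523 -0.0624]
slide_box0 top 0.74 (303.2, 257.5) [0.351  0.0349]
slide_box0 top 0.56 (281.0, 224.0) [0.4523 0.1067]
slide_box0 top 0.48 (307.8, 191.8) [0.5549 0.0266]
slide_box1 top 0.76 (336.9, 161.8) [ 0.6523 -0.0624]
slide_box1 top 0.74 (303.2, 257.5) [0.351  0.0349]
slide_box1 top 0.56 (281.0, 224.0) [0.4523 0.1067]
slide_box1 top 0.48 (307.8, 191.8) [0.5549 0.0266]
slide_box2 top 0.76 (336.9, 161.8) [ 0.6523 -0.0624]
slide_box2 top 0.74 (303.2, 257.5) [0.351  0.0349]
slide_box2 top 0.56 (281.0, 224.0) [0.4523 0.1067]
slide_box2 top 0.48 (307.8, 191.8) [0.5549 0.0266]
oil_bottle top 0.68 (156.2, 168.2) [0.6178 0.5049]
beaker top 0.9 (182.3, 236.8) [0.4051 0.4105]
dish top 0.83 (470.7, 259.3) [ 0.3585 -0.4797]
dish top 0.44 (298.5, 153.8) [0.6749 0.0592]
```

```bash
python3 - <<'E'
import cv2
a=cv2.imread('pics/top0.png')[60:280,140:470]
b=cv2.resize(a,None,fx=2.4,fy=2.4,interpolation=cv2.INTER_CUBIC); cv2.imwrite('pics/crop1.png',b)
E
```

```text
(no output)
```

View pics/crop1.png

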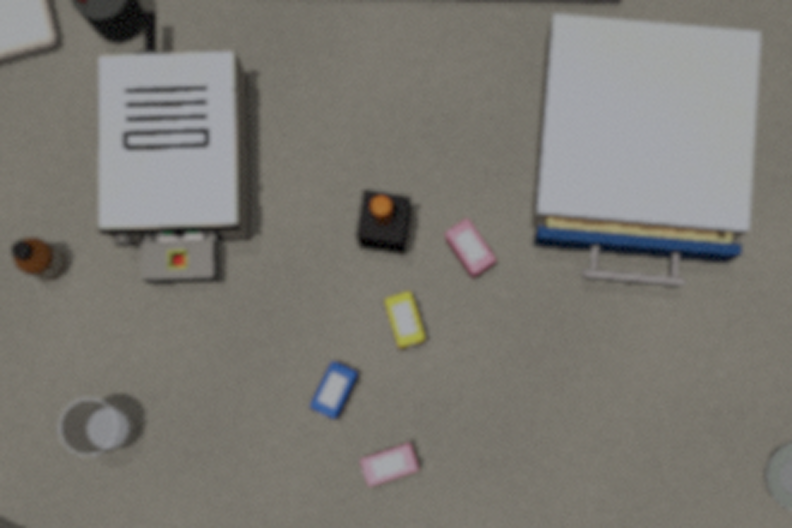

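Candidates for the slide boxes: pink (336,163), pink (302,253), yellow (309,193), blue (279,222). The crop confirms that only the yellow and the blue match the description; there is no green box. I'll move over the tray lip first.

```bash
python3 -m handwheel '[[[0.085,-0.0359,-0.0146,0,0],[0.085,-0.0359,-0.0146,0,0],[0.085,-0.0359,-0.0146,0,0],[0.085,-0.0359,-0.0146,0,0],[0.085,-0.0359,-0.0146,0,0],[0.085,-0.0359,-0.0146,0,0],[0.085,-0.0359,-0.0146,0,0]]]' 80 
python3 -m handwheel '[[[0.085,-0.0359,-0.0146,0,0],[0.085,-0.0359,-0.0146,0,0],[0.085,-0.0359,-0.0146,0,0],[0.085,-0.0359,-0.0146,0,0],[0.085,-0.0359,-0.0146,0,0],[0.085,-0.0359,-0.0146,0,0],[0.085,-0.0359,-0.0146,0,0],[0.085,0,0,0,0],[0.085,0,0,0,0]]]'
python3 - <<'E'
from h import *
np.set_printoptions(precision=4,suppress=True)
s=get_state();C=cam('wrist');print(s['time'],s['eef_pos'],s['qpos'],yaw(),s['dq'])
im=viewer.read_camera('wrist');cv2.imwrite('pics/w1.png',im)
for n,z in dict(release_well=.05,tray_lip_face=.032,oil_bottle=0,beaker=0).items():
    for r in viewer.pinpoint('wrist',n)[:2]:
        u,v=r['xy'][0]*640,r['xy'][1]*400; print(n,round(r['confidence'],2),u,v,onz(C,u,v,z))
E
```

```text
time: 2.03
eef_pos: [0.399, 0.4814, 0.2316]
tcp_rot: [0.137, 0.991, 0.0, 0.0]
contact_force: [-0.1, 0.2, 0.4]
opening: 0.998
finger_force: 0.0
time: 2.78
eef_pos: [0.6131, 0.3141, 0.2309]
tcp_rot: [0.139, 0.99, -0.0, -0.0]
contact_force: [-0.7, 0.4, -0.9]
opening: 0.995
finger_force: 0.0
2.7833 [0.6131 0.3141 0.2309] [ 0.3264  0.317   1.5392  0.0002  1.2858 -0.965 ] [np.float64(163.98735525233548), np.float64(73.98735839820664)] [ 0.0531 -0.0223  0.0281  0.0146  0.007   0.0046]
release_well 0.74 323.904 178.32 [0.6151 0.3151 0.05  ]
tray_lip_face 0.59 317.824 155.0 [0.5921 0.3148 0.032 ]
oil_bottle 0.86 470.976 129.20000000000002 [0.6177 0.495  0.    ]
```

View pics/w1.png

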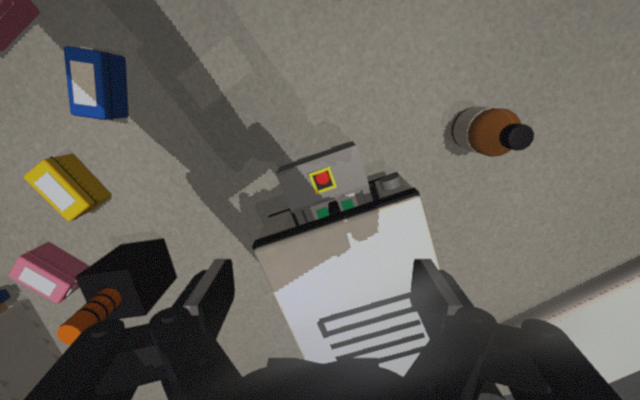

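The wrist view shows the well and red button at (322,180). The box's front top edge runs from (254,244) to (417,191), and the lip's top front edge from (279,166) to (352,144). The pin handle is at (88,315). I'll compute the tray heading from these edges.

```bash
python3 - <<'E'
from h import *
np.set_printoptions(precision=4,suppress=True)
C=cam('wrist')
def seg(a,b,z):
    p,q=onz(C,*a,z),onz(C,*b,z); d=q-p; print(p,q,np.linalg.norm(d),np.degrees(np.arctan2(d[1],d[0]))); return p,q
seg((254,242),(417,189),.1); p=seg((279,166),(352,144),.05); print(onz(C,322,180,.05)); 
print(onz(C,322,180,.038))
# pin handle top end centre, bottom
print('pin top',onz(C,72,335,.14),'mid',onz(C,90,315,.11))
im=cv2.imread('pics/w1.png');h=cv2.cvtColor(im,cv2.COLOR_BGR2HSV)
for n,(lo,hi) in dict(yel=((22,120,60),(34,255,255)),blue=((100,120,40),(125,255,255)),yellowrim=None).items() if False else dict(yel=((22,120,60),(34,255,255)),blue=((100,120,40),(125,255,255))).items():
    m=cv2.inRange(h,lo,hi); k,l,st,c=cv2.connectedComponentsWithStats(m)
    for i in range(1,k):
        if st[i,4]>100: print(n,st[i],c[i])
# label centroids (z=.044)
lab=cv2.inRange(h,(0,0,120),(180,60,255))
k,l,st,c=cv2.connectedComponentsWithStats(lab)
for i in range(1,k):
    if 300<st[i,4]<3000:
        r=cv2.minAreaRect(np.argwhere(l==i)[:,::-1].astype(np.float32)); P=[onz(C,*q,.044) for q in cv2.boxPoints(r)]
        e=[(np.linalg.norm(P[j+1]-P[j]),np.degrees(np.arctan2(*(P[j+1]-P[j])[1::-1]))) for j in(0,1)]
        print('label',st[i],c[i],onz(C,*c[i],.044),e)
E
```

```text
[0.6437 0.2387 0.1   ] [0.6336 0.401  0.1   ] 0.1625758133583784 93.55572743798847
[0.587  0.2759 0.05  ] [0.5854 0.3561 0.05  ] 0.08021121488900083 91.11455159484264
[0.614  0.3157 0.05  ]
[0.617  0.3148 0.038 ]
pin top [0.6716 0.0593 0.14  ] mid [0.6718 0.054  0.11  ]
yel [  24  154   87   67 2097] [ 68.1006 185.021 ]
yel [309 167  28  27 249] [322.3173 180.1446]
blue [  64   47   48   72 1725] [90.9559 82.5426]
blue [109  54  19  64 931] [118.0559  85.7787]
label [ 71  61  26  45 930] [82.943  83.3785] [0.4555 0.1126 0.044 ] [(np.float64(0.02220540244096426), np.float64(79.44545966785101)), (np.float64(0.04321059182294774), np.float64(-22.603973594000283))]
label [242 169  37  27 433] [262.157  183.0624] [0.601 0.251 0.044] [(np.float64(0.04087469804997367), np.float64(111.25030826011026)), (np.float64(0.018561468969269433), np.float64(19.436724827163776))]
label [ 35 172  40  39 706] [ 54.4051 191.272 ] [0.5476 0.026  0.044 ] [(np.float64(0.021614112362821184), np.float64(112.83664122579563)), (np.float64(0.04049227224079747), np.float64(19.452456767889416))]
label [ 18 266  39  31 557] [ 37.0395 281.0539] [ 0.6438 -0.0548  0.044 ] [(np.float64(0.023016932192465093), np.float64(125.53194429319684)), (np.float64(0.04071963375395317), np.float64(35.70360998639719))]
label [324 298  88  33 849] [367.5477 314.278 ] [0.8005 0.3234 0.044 ] [(np.float64(0.1134221293197411), np.float64(93.75719349152521)), (np.float64(0.01448545682270705), np.float64(2.9204902490135027))]
label [379 353  41  23 433] [399.8591 363.8499] [0.8904 0.3474 0.044 ] [(np.float64(0.05621001699817443), np.float64(94.08189729995559)), (np.float64(0.030812689796375012), np.float64(1.9767358711290983))]
label [133 382  34  18 427] [150.1663 392.1382] [0.8452 0.0003 0.044 ] [(np.float64(0.03183059532219013), np.float64(153.59734336124467)), (np.float64(0.04566635719415117), np.float64(74.30098764572622))]
```

```bash
python3 -m handwheel '[[[0.085,0,0,0,7.05],[0.085,0,0,0,7.05],[0.085,0,0,0,7.05],[0.085,0,0,0,7.05],[0.085,0,0,0,7.05],[0.085,0,0,0,7.05],[0.085,0,0,0,7.05],[0.085,0,0,0,7.05],[0.085,0,0,0,7.05],[0.085,0,0,0,7.05]]]' >/dev/null
python3 -m handwheel '[[[0.085,-0.0322,0.0054,0,0],[0.085,-0.0322,0.0054,0,0],[0.085,-0.0322,0.0054,0,0],[0.085,-0.0322,0.0054,0,0],[0.085,-0.0322,0.0054,0,0],[0.085,-0.0322,0.0054,0,0],[0.085,-0.0322,0.0054,0,0],[0.085,-0.0322,0.0054,0,0],[0.085,0,0,0,0],[0.085,0,0,0,0]]]'
python3 - <<'E'
from h import *
np.set_printoptions(precision=4,suppress=True)
s=get_state();C=cam('wrist');print(s['time'],s['eef_pos'],s['qpos'],yaw())
im=viewer.read_camera('wrist');cv2.imwrite('pics/w2.png',im)
for n,z in dict(release_pin=.002,pin_holder=0).items():
    for r in viewer.pinpoint('wrist',n)[:2]:
        u,v=r['xy'][0]*640,r['xy'][1]*400; print(n,round(r['confidence'],2),u,v,onz(C,u,v,z))
h=cv2.cvtColor(im,cv2.COLOR_BGR2HSV)
m=cv2.inRange(h,(3,120,60),(20,255,255)); k,l,st,c=cv2.connectedComponentsWithStats(m)
for i in range(1,k):
    if st[i,4]>100: print(st[i],c[i])
E
```

```text
time: 4.7
eef_pos: [0.6713, 0.0612, 0.2315]
tcp_rot: [0.684, 0.729, 0.0, -0.0]
contact_force: [0.4, 0.1, 0.3]
opening: 0.995
finger_force: 0.0
4.7 [0.6713 0.0612 0.2315] [-0.0595  0.2843  1.5789  0.0004  1.2783 -0.1227] [np.float64(93.61373760348398), np.float64(3.613736382513917)]
release_pin 0.93 321.216 176.2 [0.6712 0.0505 0.002 ]
pin_holder 0.98 320.89599999999996 172.52 [0.6705 0.0546 0.    ]
[307 193  30  33 794] [321.772 209.194]
```

View pics/w2.png

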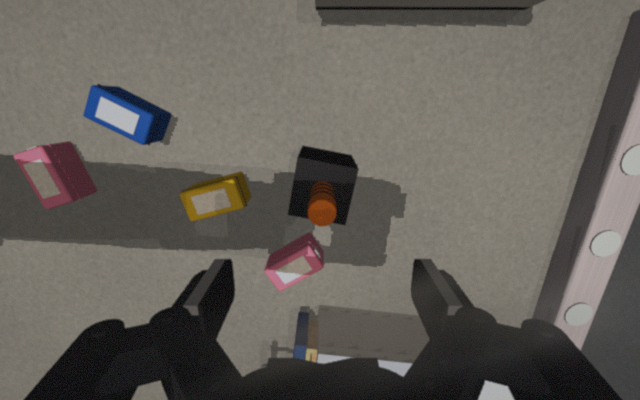

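The handle's top is at (322,211), inside the holder outline spanning about (290–356, 148–223). It sits almost under the TCP.

```bash
python3 - <<'E'
from h import *
np.set_printoptions(precision=4,suppress=True)
C=cam('wrist')
print(onz(C,322,211,.14), tool(onz(C,322,211,.14)))
m=viewer.outline_of('wrist','pin_holder')[0]; ys,xs=np.where(m['mask']); print(m['confidence'],xs.min(),xs.max(),ys.min(),ys.max())
for p in((289,216),(348,223)): print(onz(C,*p,.08))
for p in((301,148),(357,158)): print(onz(C,*p,.08),onz(C,*p,0))
E
```

```text
[0.6717 0.0575 0.14  ] [-0.0061  0.0004  0.0914]
0.61 288 357 147 224
[0.64  0.028 0.08 ]
[0.7005 0.0244 0.08  ]
[0.649  0.0976 0.08  ] [0.6443 0.0853 0.    ]
[0.7029 0.0916 0.08  ] [0.7127 0.0778 0.    ]
```

```bash
python3 -m handwheel '[[[0.085,-0.005,0.0005,0.035,0],[0.085,0,0,0.035,0],[0.085,0,0,0.035,0],[0.085,0,0,0.0365,0],[0.085,0,0,0,0],[0.0,0,0,0,0],[0,0,0,0,0],[0,0,0,0,0],[0,0,0,0,0],[0,0,0,0,0],[0,0,0,0,0]]]' 80
python3 -m handwheel '[[[0,0,0,0,0],[0,0,0,0,0],[0,0,0,-0.01,0],[0,0,0,-0.02,0],[0,0,0,-0.025,0],[0,0,0,-0.025,0],[0,0,0,-0.025,0],[0,0,0,0,0]]]'
python3 - <<'E'
from h import *
np.set_printoptions(precision=4,suppress=True)
s=get_state();C=cam('wrist');print(s['time'],s['eef_pos'],yaw(),s['opening'],s['contact_force'])
im=viewer.read_camera('wrist');cv2.imwrite('pics/w3.png',im)
print('well', tool([.614,.3157,.05]))
E
```

```text
time: 5.82
eef_pos: [0.6738, 0.0567, 0.0929]
tcp_rot: [0.684, 0.73, 0.001, 0.002]
contact_force: [-0.8, 0.6, 7.1]
opening: 0.261
finger_force: 77.9
time: 6.48
eef_pos: [0.6755, 0.0565, 0.2027]
tcp_rot: [0.684, 0.73, 0.004, 0.005]
contact_force: [0.2, 1.3, 0.5]
opening: 0.258
finger_force: 78.3
6.4833 [0.6755 0.0565 0.2027] [np.float64(93.69744814485341), np.float64(3.6985076555734686)] 0.258020268414911 [0.2438 1.2793 0.4768]
well [ 0.2627 -0.0448  0.1491]
```

View pics/w3.png

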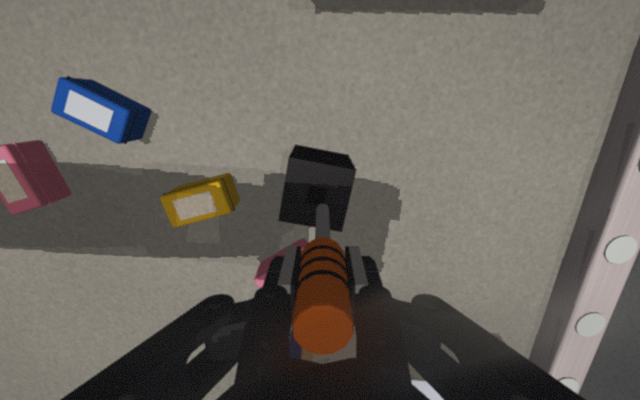

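The pin is gripped upright in the fingers, with the tip visible near (322,207). The hole in the holder is behind it. I'll check the tip position in the hand.

```bash
python3 -m handwheel '[[[0,0,0,0,0],[0,0,0,0,0],[0,0,0,0,0]]]'
python3 - <<'E'
from h import *
np.set_printoptions(precision=4,suppress=True)
s=get_state();C=cam('wrist');T=R.from_quat(s['tcp_rot']);print(s['eef_pos'])
im=viewer.read_camera('wrist')
for r in viewer.pinpoint('wrist','release_pin')[:2]: print(r['confidence'],r['xy'][0]*640,r['xy'][1]*400)
for r in viewer.pinpoint('wrist','pin_holder')[:2]: print('holder',r['confidence'],r['xy'][0]*640,r['xy'][1]*400,onz(C,r['xy'][0]*640,r['xy'][1]*400,0))
for d in(.082,.088,.094): print(d,proj(C,s['eef_pos']+T.apply([0,0,d])), proj(C,s['eef_pos']+T.apply([0,0,d-78e-3])))
cv2.imwrite('pics/w3b.png',cv2.resize(im[130:380,240:400],None,fx=2.4,fy=2.4,interpolation=cv2.INTER_CUBIC))
E
```

```text
time: 6.78
eef_pos: [0.671, 0.0567, 0.1924]
tcp_rot: [0.684, 0.73, -0.001, -0.002]
contact_force: [0.1, 0.1, -1.1]
opening: 0.265
finger_force: 78.3
[0.671  0.0567 0.1924]
0.57 320.576 209.52
holder 0.85 322.496 177.8 [0.6712 0.0532 0.    ]
0.082 (np.float64(321.49457949976085), np.float64(207.78429520778073)) (np.float64(320.98752278249725), np.float64(256.7712799730493))
0.088 (np.float64(321.52083179564016), np.float64(205.24804871994087)) (np.float64(321.04222234077486), np.float64(251.4867302633556))
0.094 (np.float64(321.5458859413425), np.float64(202.8275560767466)) (np.float64(321.0933724433233), np.float64(246.5450951188592))
```

View pics/w3b.png

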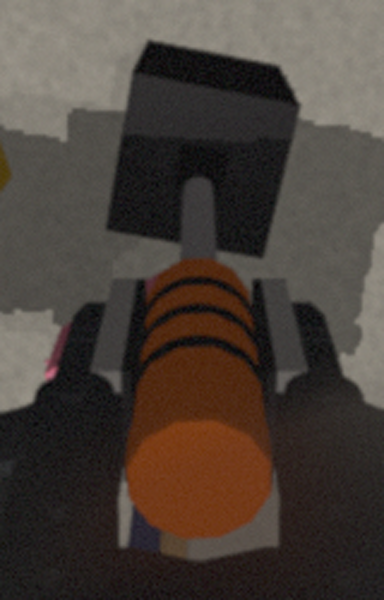

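The pin is straight in the hand: the tip is at (322,205), matching the prediction for a tip 88 mm beyond the TCP. Next I go to the well.

```bash
python3 -m handwheel '[[[0,0.0328,-0.0051,0,0],[0,0.0328,-0.0051,0,0],[0,0.0328,-0.0051,0,0],[0,0.0328,-0.0051,0,0],[0,0.0328,-0.0051,0,0],[0,0.0328,-0.0051,0,0],[0,0.0328,-0.0051,0,0],[0,0.0328,-0.0051,0,0],[0,0,0,0.03,0],[0,0,0,0,0],[0,0,0,0,0],[0,0,0,0,0]]]'
python3 - <<'E'
from h import *
np.set_printoptions(precision=4,suppress=True)
s=get_state();C=cam('wrist');T=R.from_quat(s['tcp_rot']);print(s['eef_pos'],yaw())
im=viewer.read_camera('wrist')
h=cv2.cvtColor(im,cv2.COLOR_BGR2HSV);m=cv2.inRange(h,(22,120,60),(34,255,255))[:,240:400]
ys,xs=np.where(m);xs=xs+240;print(len(xs),xs.min(),xs.max(),ys.min(),ys.max())
u=np.array([xs.min()+xs.max(),ys.min()+ys.max()])/2;print('well guess',onz(C,*u,.05),tool(onz(C,*u,.05)))
for r in viewer.pinpoint('wrist','release_well')[:2]: print(r['confidence'],r['xy'][0]*640,r['xy'][1]*400,onz(C,r['xy'][0]*640,r['xy'][1]*400,.05))
print('tip',proj(C,s['eef_pos']+T.apply([0,0,.088])))
cv2.imwrite('pics/w4.png',cv2.resize(im[130:330,220:420],None,fx=2.9,fy=2.9,interpolation=cv2.INTER_CUBIC))
E
```

```text
time: 7.93
eef_pos: [0.6147, 0.3151, 0.1645]
tcp_rot: [0.684, 0.729, -0.001, -0.0]
contact_force: [0.1, -0.2, -1.3]
opening: 0.263
finger_force: 78.4
[0.6147 0.3151 0.1645] [np.float64(93.6488968504968), np.float64(3.6488547890986824)]
288 310 337 185 211
well guess [0.6164 0.3127 0.05  ] [-0.0024  0.0007  0.1156]
0.62 323.712 199.92000000000002 [0.6167 0.3109 0.05  ]
0.38 325.504 207.79999999999998 [0.6187 0.3037 0.05  ]
tip (np.float64(321.5189821147653), np.float64(205.24957009777748))
```

View pics/w4.png

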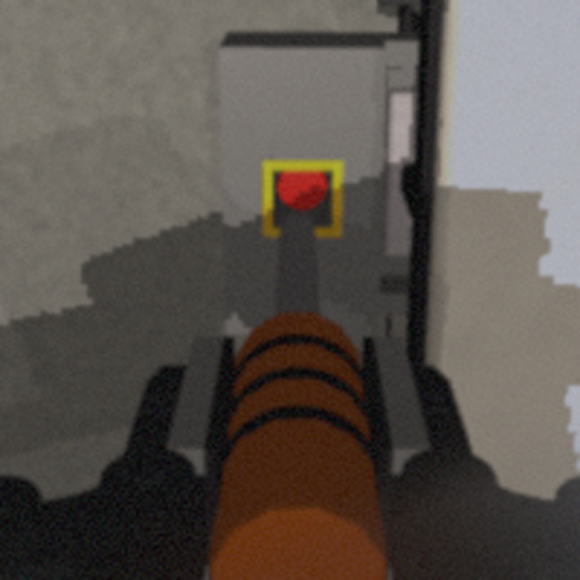

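The tip is just in front of the yellow rim, whose centre is at about (324,198). It needs −2.5 mm in tool x and +1 mm in tool y. After that I press.

```bash
python3 -m handwheel '[[[0,-0.0025,0.001,0,0],[0,0,0,0.012,0],[0,0,0,0.012,0],[0,0,0,0.006,0],[0,0,0,0,0],[0,0,0,0,0]]]'
python3 -m handwheel '[[[0,0,0,0.006,0],[0,0,0,0.006,0],[0,0,0,0.005,0],[0,0,0,0.003,0],[0,0,0,0,0],[0,0,0,0,0],[0,0,0,0,0]]]'
python3 - <<'E'
from h import *
s=get_state();print(s['eef_pos'],yaw(),s['contact_force'],s['wrist_torque'])
E
```

```text
time: 8.53
eef_pos: [0.615, 0.3132, 0.1332]
tcp_rot: [0.684, 0.73, -0.001, -0.001]
contact_force: [0.4, 1.1, -1.4]
opening: 0.26
finger_force: 78.4
time: 9.12
eef_pos: [0.6171, 0.3141, 0.1186]
tcp_rot: [0.684, 0.73, 0.002, 0.001]
contact_force: [-2.7, -1.1, 10.5]
opening: 0.259
finger_force: 79.5
[0.61711444 0.31410756 0.11861529] [np.float64(93.71309704391172), np.float64(3.712941336814423)] [-2.71741869 -1.08361737 10.48209623] [-0.23365831  0.59409131 -0.01061589]
```

The button is down (about 10 N, bottomed), so I pull the tray outward along tool −y.

```bash
python3 -m handwheel '[[[0,0,-0.008,0,0],[0,0,-0.012,0,0],[0,0,-0.012,0,0],[0,0,-0.012,0,0],[0,0,-0.012,0,0],[0,0,0,0,0]]]'
python3 -m handwheel '[[[0,0,-0.015,0,0],[0,0,-0.015,0,0],[0,0,-0.015,0,0],[0,0,-0.014,0,0],[0,0,-0.008,0,0],[0,0,0,0,0],[0,0,0,0,0],[0,0,0,0,0]]]'
python3 - <<'E'
from h import *
s=get_state();print(s['eef_pos'],yaw(),s['contact_force'],s['wrist_torque'])
im=viewer.read_camera('top');cv2.imwrite('pics/t2.png',cv2.resize(im[70:300,130:470],None,fx=2.3,fy=2.3,interpolation=cv2.INTER_CUBIC))
cv2.imwrite('pics/w5.png',viewer.read_camera('wrist'))
E
```

```text
time: 9.62
eef_pos: [0.5607, 0.3107, 0.1186]
tcp_rot: [0.684, 0.73, 0.002, 0.001]
contact_force: [-0.7, 0.1, 9.2]
opening: 0.261
finger_force: 78.9
time: 10.28
eef_pos: [0.495, 0.3067, 0.1186]
tcp_rot: [0.684, 0.73, 0.003, 0.001]
contact_force: [-1.1, 0.7, 10.6]
opening: 0.258
finger_force: 79.0
[0.4949784  0.30670718 0.11856866] [np.float64(93.71103021575912), np.float64(3.7103338037875564)] [-1.09542525  0.65837114 10.6082806 ] [-0.03817651  0.28937798  0.03285311]
```

View pics/w5.png

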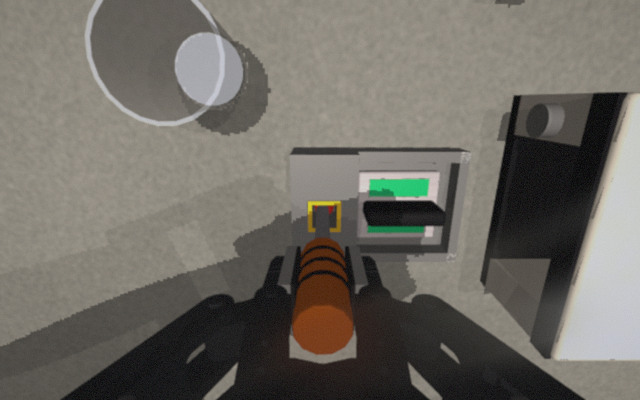

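The tray is out: the well is at (325,216), and the carrier with its black rib is at (403,213). The beaker is clear. Now I lift the pin out and head back to the holder.

```bash
python3 -m handwheel '[[[0,0,0.001,-0.02,0],[0,0,0,-0.028,0],[0,0,0,-0.03,0],[0,0,0,0,0],[0,0,0,0,0],[0,0,0,0,0]]]'
python3 - <<'E'
from h import *
np.set_printoptions(precision=4,suppress=True)
s=get_state();C=cam('wrist');print(s['eef_pos'],yaw(),'to holder',tool([.671,.0567,.19]))
im=viewer.read_camera('wrist')
for n,z in dict(release_well=.05,tray_lip_face=.032,filter_carrier=.02).items():
    for r in viewer.pinpoint('wrist',n)[:1]:
        u,v=r['xy'][0]*640,r['xy'][1]*400; print(n,round(r['confidence'],2),u,v,onz(C,u,v,z))
cv2.imwrite('pics/w6.png',im)
E
```

```text
time: 10.88
eef_pos: [0.4934, 0.3054, 0.1917]
tcp_rot: [0.684, 0.73, -0.001, -0.0]
contact_force: [-1.0, -0.2, -0.9]
opening: 0.261
finger_force: 78.3
[0.4934 0.3054 0.1917] [np.float64(93.70197382210871), np.float64(3.7019339308677877)] to holder [-0.2597  0.1612  0.0015]
release_well 0.92 326.27200000000005 185.08 [0.4974 0.3074 0.05  ]
tray_lip_face 0.58 301.12 183.68 [0.4725 0.3024 0.032 ]
filter_carrier 0.74 379.072 181.8 [0.5531 0.3064 0.02  ]
```

```bash
python3 -m handwheel '[[[0,-0.0289,0.0179,0,0],[0,-0.0289,0.0179,0,0],[0,-0.0289,0.0179,0,0],[0,-0.0289,0.0179,0,0],[0,-0.0289,0.0179,0,0],[0,-0.0289,0.0179,0,0],[0,-0.0289,0.0179,0,0],[0,-0.0289,0.0179,0,0],[0,-0.0285,0.0179,0,0],[0,0,0,0,0],[0,0,0,0,0],[0,0,0,0,0]]]'
python3 - <<'E'
from h import *
np.set_printoptions(precision=4,suppress=True)
s=get_state();C=cam('wrist');T=R.from_quat(s['tcp_rot']);print(s['eef_pos'],yaw(),tool([.671,.0567,.19]))
im=viewer.read_camera('wrist')
for r in viewer.pinpoint('wrist','pin_holder')[:2]: print('holder',r['confidence'],r['xy'][0]*640,r['xy'][1]*400,onz(C,r['xy'][0]*640,r['xy'][1]*400,0))
print('tip',proj(C,s['eef_pos']+T.apply([0,0,.088])),'hole if at xy',proj(C,[.671,.0567,.08]))
c=im[130:260,260:390].astype(float)*2.2
cv2.imwrite('pics/w7.png',cv2.resize(np.clip(c,0,255).astype('uint8'),None,fx=4.5,fy=4.5,interpolation=cv2.INTER_CUBIC))
E
```

```text
time: 12.08
eef_pos: [0.6709, 0.057, 0.1914]
tcp_rot: [0.684, 0.729, -0.001, -0.001]
contact_force: [0.6, 0.2, -0.4]
opening: 0.261
finger_force: 78.5
[0.6709 0.057  0.1914] [np.float64(93.670353099548), np.float64(3.670458203504961)] [-0.0003  0.0001  0.0014]
holder 0.82 322.816 174.6 [0.6714 0.0574 0.    ]
tip (np.float64(321.51995477048257), np.float64(205.24907796748533)) hole if at xy (np.float64(322.0841453517615), np.float64(196.81462141846046))
```

View pics/w7.png

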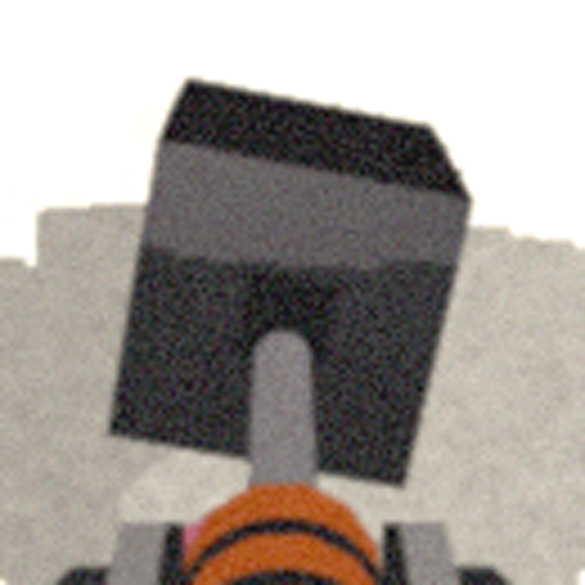

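```bash
python3 - <<'E'
from h import *
np.set_printoptions(precision=4,suppress=True)
C=cam('wrist'); P=[onz(C,260+a/4.5,130+b/4.5,.08) for a,b in((163,140),(470,198),(405,485),(112,433))]
for p in P: print(p)
c=onz(C,323.9,200.6,.08);print(c,tool(c),np.mean(P,0),[np.linalg.norm(P[i]-P[i-1]) for i in range(4)])
E
```

```text
[0.6475 0.0871 0.08  ]
[0.7052 0.0799 0.08  ]
[0.6985 0.0206 0.08  ]
[0.6397 0.028  0.08  ]
[0.6727 0.0542 0.08  ] [-0.004   0.002   0.1121] [0.6727 0.0539 0.08  ] [np.float64(0.05961429255449428), np.float64(0.058142789918060704), np.float64(0.0596724555512265), np.float64(0.05925560011087537)]
```

The holder's top measures 59–60 mm a side, as it should. The tip and the hole share nearly the same offset, so I make a 1 mm correction and lower the pin.

```bash
python3 -m handwheel '[[[0,-0.001,0.001,0.01,0],[0,0,0,0.01,0],[0,0,0,0.01,0],[0,0,0,0.005,0],[0,0,0,0,0],[0,0,0,0,0]]]'
```

```text
time: 12.68
eef_pos: [0.6721, 0.0561, 0.1567]
tcp_rot: [0.684, 0.73, -0.001, -0.001]
contact_force: [0.0, -0.2, -0.3]
opening: 0.263
finger_force: 78.5
```

```bash
python3 -m handwheel '[[[0,0,0,0.02,0],[0,0,0,0.02,0],[0,0,0,0.015,0],[0,0,0,0.007,0],[0,0,0,0,0],[0,0,0,0,0],[0,0,0,0,0]]]'
```

```text
time: 13.27
eef_pos: [0.6735, 0.0558, 0.0971]
tcp_rot: [0.684, 0.73, 0.001, 0.001]
contact_force: [1.2, -0.4, -1.2]
opening: 0.266
finger_force: 79.3
```

```bash
python3 -m handwheel '[[[0,0,0,0.003,0],[0,0,0,0,0],[0.085,0,0,0,0],[0.085,0,0,0,0],[0.085,0,0,0,0],[0.085,0,0,0,0],[0.085,0,0,0,0],[0.085,0,0,-0.03,0],[0.085,0,0,-0.04,0],[0.085,0,0,-0.04,0],[0.085,0,0,-0.03,0],[0.085,0,0,0,0]]]'
python3 - <<'E'
from h import *
np.set_printoptions(precision=4,suppress=True)
s=get_state();C=cam('wrist');print(s['eef_pos'],yaw())
im=viewer.read_camera('wrist');cv2.imwrite('pics/w8.png',im)
h=cv2.cvtColor(im,cv2.COLOR_BGR2HSV)
m=cv2.inRange(h,(3,120,60),(20,255,255)); k,l,st,c=cv2.connectedComponentsWithStats(m)
for i in range(1,k):
    if st[i,4]>100: print(st[i],c[i],onz(C,*c[i],.14))
C=cam('top');viewer.read_camera('top')
for n,z in dict(drawer_handle=.052,drawer_floor=.022).items():
    r=viewer.pinpoint('top',n)[0];u,v=r['xy'][0]*640,r['xy'][1]*400; print(n,r['confidence'],onz(C,u,v,z))
# handle bar ends and front edge seen in crop1 (scale 2.4, offset 140,60)
f=lambda a,b,z:onz(C,140+a/2.4,60+b/2.4,z)
for q in(f(588,275,.052),f(681,282,.052),f(543,217,.09),f(748,229,.09)):print(q)
E
```

```text
time: 14.27
eef_pos: [0.6767, 0.0558, 0.2434]
tcp_rot: [0.684, 0.73, 0.005, 0.006]
contact_force: [0.9, -0.3, 1.5]
opening: 0.996
finger_force: 0.0
[0.6767 0.0558 0.2434] [np.float64(93.70512655490245), np.float64(3.7070961923685424)]
[302 173  28  42 822] [315.6095 196.5937] [0.6733 0.0577 0.14  ]
drawer_handle 0.96 [ 0.6073 -0.2637  0.052 ]
drawer_floor 0.68 [ 0.6578 -0.2681  0.022 ]
[ 0.6065 -0.2066  0.052 ]
[ 0.6005 -0.3235  0.052 ]
[ 0.6709 -0.1451  0.09  ]
[ 0.6622 -0.397   0.09  ]
```

View pics/w8.png

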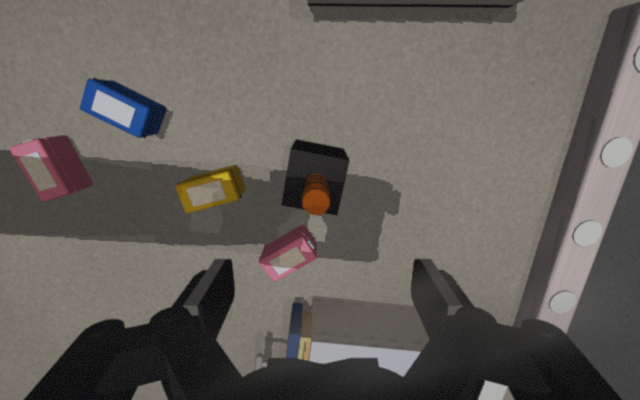

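The pin is seated upright in its holder at (316,195), and the boxes are unchanged. Next is the drawer handle.

```bash
python3 -m handwheel '[[[0.03,0,0,0,6.2],[0.03,-0.036,-0.006,0,0],[0.03,-0.036,-0.006,0,0],[0.03,-0.036,-0.006,0,0],[0.03,-0.036,-0.006,0,0],[0.03,-0.036,-0.006,0,0],[0.03,-0.036,-0.006,0,0],[0.03,-0.036,-0.006,0,0],[0.03,-0.036,-0.006,0,0],[0.03,-0.036,-0.006,0.03,0],[0.03,0,0,0.03,0],[0.03,0,0,0,0]]]'
python3 -m handwheel '[[[0.03,0,0,0,0],[0.03,0,0,0,0]]]'
python3 - <<'E'
from h import *
np.set_printoptions(precision=4,suppress=True)
s=get_state();C=cam('wrist');print(s['eef_pos'],yaw(),s['opening'])
im=viewer.read_camera('wrist');cv2.imwrite('pics/w9.png',im)
for n,z in dict(drawer_handle=.052,drawer_floor=.022).items():
    for r in viewer.pinpoint('wrist',n)[:1]:
        u,v=r['xy'][0]*640,r['xy'][1]*400; print(n,r['confidence'],u,v,onz(C,u,v,z),tool(onz(C,u,v,z)))
E
```

```text
time: 15.47
eef_pos: [0.6002, -0.2606, 0.1664]
tcp_rot: [0.724, 0.69, -0.002, -0.008]
contact_force: [-0.9, 0.8, -1.9]
opening: 0.353
finger_force: 0.0
time: 15.63
eef_pos: [0.6055, -0.2603, 0.176]
tcp_rot: [0.722, 0.692, -0.0, -0.001]
contact_force: [0.6, -0.2, 1.0]
opening: 0.354
finger_force: 0.0
[ 0.6055 -0.2603  0.176 ] [np.float64(87.550437102101), np.float64(-2.449500259166791)] 0.35370209315375806
drawer_handle 0.75 319.616 195.92000000000002 [ 0.6034 -0.2635  0.052 ] [-0.0029 -0.0034  0.1263]
drawer_floor 0.97 379.072 187.0 [ 0.662 -0.266  0.022] [-0.0027  0.055   0.1568]
```

View pics/w9.png

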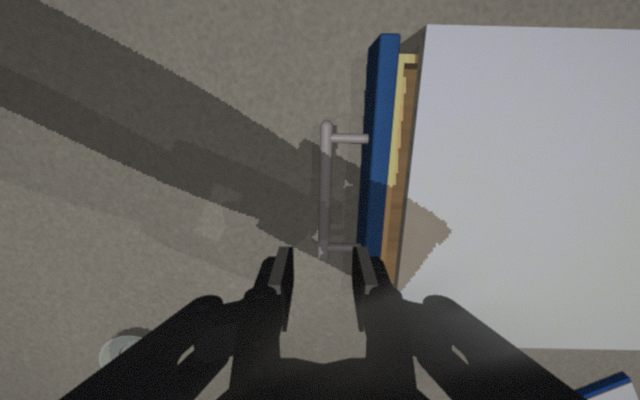

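The bar is straight below at column 325, running from row 125 to 255. It lies between the open fingers, so I descend, grip and pull.

```bash
python3 -m handwheel '[[[0.03,-0.002,0.001,0.035,0],[0.03,0,0,0.035,0],[0.03,0,0,0.03,0],[0.03,0,0,0.02,0],[0.03,0,0,0.02,0],[0.03,0,0,0,0],[0.03,0,0,0,0]]]' 40
python3 -m handwheel '[[[0,0,0,0,0],[0,0,0,0,0],[0,0,0,0,0],[0,0,0,0,0]]]'
python3 -m handwheel '[[[0,0,-0.01,0,0],[0,0,-0.015,0,0],[0,0,-0.015,0,0],[0,0,-0.015,0,0],[0,0,-0.015,0,0],[0,0,-0.015,0,0],[0,0,-0.015,0,0],[0,0,-0.015,0,0],[0,0,-0.015,0,0],[0,0,-0.01,0,0],[0,0,0,0,0]]]'
```

```text
time: 16.37
eef_pos: [0.6078, -0.263, 0.0378]
tcp_rot: [0.722, 0.692, 0.0, 0.001]
contact_force: [-0.5, 0.6, 0.5]
opening: 0.35
finger_force: 0.0
time: 16.7
eef_pos: [0.6073, -0.2631, 0.0378]
tcp_rot: [0.723, 0.691, 0.001, 0.001]
contact_force: [1.0, 1.7, 5.1]
opening: 0.11
finger_force: 39.1
time: 17.62
eef_pos: [0.465, -0.2538, 0.0377]
tcp_rot: [0.723, 0.691, 0.002, -0.003]
contact_force: [-0.4, 12.5, 12.5]
opening: 0.11
finger_force: 41.2
```

```bash
python3 -m handwheel '[[[0,0.003,-0.008,0,0],[0,0.001,-0.008,0,0],[0,0.0005,-0.006,0,0],[0,0,0,0,0],[0,0,0,0,0]]]'
python3 -m handwheel '[[[0,0.0005,-0.006,0,0],[0,0.0005,-0.006,0,0],[0,0,0,0,0],[0,0,0,0,0]]]'
```

```text
time: 18.03
eef_pos: [0.4446, -0.2524, 0.0377]
tcp_rot: [0.723, 0.691, -0.0, 0.001]
contact_force: [-1.2, 1.6, 8.4]
opening: 0.108
finger_force: 40.9
time: 18.37
eef_pos: [0.4327, -0.2517, 0.0377]
tcp_rot: [0.722, 0.691, -0.001, 0.002]
contact_force: [-1.0, -0.1, 6.9]
opening: 0.112
finger_force: 40.9
```

```bash
python3 -m handwheel '[[[0,0.0003,-0.006,0,0],[0,0.0002,-0.004,0,0],[0,0,0,0,0],[0,0,0,0,0]]]'
python3 -m handwheel '[[[0.035,0,0,0,0],[0.035,0,0,0,0],[0.035,0,0,0,0],[0.035,0,0,-0.03,0],[0.035,0,0,-0.04,0],[0.035,0,0,-0.04,0],[0.035,0,0,-0.04,0],[0.035,0,0,0,0],[0.035,0,0,0,0]]]'
python3 - <<'E'
from h import *
np.set_printoptions(precision=4,suppress=True)
s=get_state();print(s['eef_pos'],yaw())
C=cam('top');im=viewer.read_camera('top');cv2.imwrite('pics/t3.png',cv2.resize(im[80:270,260:470],None,fx=3,fy=3,interpolation=cv2.INTER_CUBIC))
C2=cam('wrist');viewer.read_camera('wrist')
for n,z in dict(drawer_handle=.052,drawer_floor=.022).items():
  for c,K in(('top',C),('wrist',C2)):
    for r in viewer.pinpoint(c,n)[:1]:
        u,v=r['xy'][0]*640,r['xy'][1]*400; print(c,n,r['confidence'],onz(K,u,v,z))
E
```

```text
time: 18.7
eef_pos: [0.4306, -0.2517, 0.0379]
tcp_rot: [0.724, 0.689, 0.006, 0.011]
contact_force: [29.1, -0.3, -13.8]
opening: 0.11
finger_force: 39.4
time: 19.45
eef_pos: [0.423, -0.2502, 0.1887]
tcp_rot: [0.722, 0.692, -0.0, 0.002]
contact_force: [-0.4, -0.0, -1.3]
opening: 0.408
finger_force: 0.0
[ 0.423  -0.2502  0.1887] [np.float64(87.49846832899578), np.float64(-2.500874773390016)]
top drawer_handle 0.57 [ 0.4367 -0.2543  0.052 ]
top drawer_floor 0.95 [ 0.4879 -0.2563  0.022 ]
wrist drawer_floor 0.75 [ 0.485  -0.2556  0.022 ]
```

View pics/t3.png

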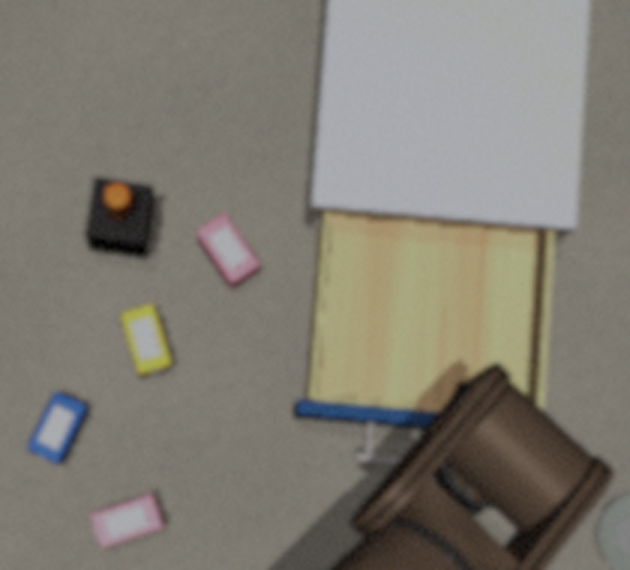

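The drawer is fully open and empty. The blue, yellow and pink boxes and the pin are undisturbed. Next I go over the carrier, turned so the fingers close across its rib.

```bash
python3 -m handwheel '[[[0.035,0,0,0,-6.86],[0.035,0,0,0,-6.86],[0.035,0,0,0,-6.86],[0.035,0,0,0,-6.86],[0.035,0,0,0,-6.86],[0.035,0,0,0,-6.86],[0.035,0,0,0,-6.86],[0.035,0,0,0,-6.86],[0.035,0,0,0,-6.86],[0.035,0,0,0,-6.86],[0.035,0,0,0,-6.86],[0.035,0,0,0,-6.86]]]' >/dev/null
python3 -m handwheel '[[[0.035,0,0,0,-6.86],[0.035,0,0,0,-6.86],[0.035,-0.0113,0.0368,0,0],[0.035,-0.0113,0.0368,0,0],[0.035,-0.0113,0.0368,0,0],[0.035,-0.0113,0.0368,0,0],[0.035,-0.0113,0.0368,0,0],[0.035,-0.0113,0.0368,0,0],[0.035,-0.0113,0.0368,0,0],[0.035,-0.0113,0.0368,0,0]]]' >/dev/null
python3 -m handwheel '[[[0.035,-0.0113,0.0368,0,0],[0.035,-0.0113,0.0368,0,0],[0.035,-0.0113,0.0368,0,0],[0.035,-0.0113,0.0368,0,0],[0.035,-0.0113,0.0368,0,0],[0.035,-0.0113,0.0368,0,0],[0.035,-0.0113,0.0368,0,0],[0.035,0,0,0,0],[0.035,0,0,0,0],[0.035,0,0,0,0]]]'
python3 - <<'E'
from h import *
np.set_printoptions(precision=4,suppress=True)
s=get_state();C=cam('wrist');print(s['eef_pos'],yaw(),s['qpos'])
im=viewer.read_camera('wrist');cv2.imwrite('pics/w10.png',im)
for n,z in dict(release_well=.05,filter_carrier=.02).items():
    for r in viewer.pinpoint('wrist',n)[:1]:
        u,v=r['xy'][0]*640,r['xy'][1]*400; print(n,r['confidence'],u,v,onz(C,u,v,z),tool(onz(C,u,v,z)))
h=cv2.cvtColor(im,cv2.COLOR_BGR2HSV);m=cv2.inRange(h,(50,100,40),(90,255,255)); k,l,st,c=cv2.connectedComponentsWithStats(m)
for i in range(1,k):
    if st[i,4]>80: print('green',st[i],c[i],onz(C,*c[i],.028))
E
```

```text
time: 22.42
eef_pos: [0.5571, 0.3118, 0.1847]
tcp_rot: [-0.031, 1.0, -0.001, -0.001]
contact_force: [0.6, -0.4, -1.4]
opening: 0.412
finger_force: 0.0
[0.5571 0.3118 0.1847] [np.float64(-176.42933821103082), np.float64(93.57088966361911)] [ 0.3517  0.2487  1.7101 -0.0006  1.1859 -1.2812]
filter_carrier 0.95 320.576 182.07999999999998 [0.5584 0.3094 0.02  ] [-0.0008 -0.0014  0.166 ]
green [298 158  15  45 600] [305.0283 180.3383] [0.5555 0.2938 0.028 ]
green [330 158  14  45 605] [336.3471 179.8975] [0.5531 0.3248 0.028 ]
```

View pics/w10.png

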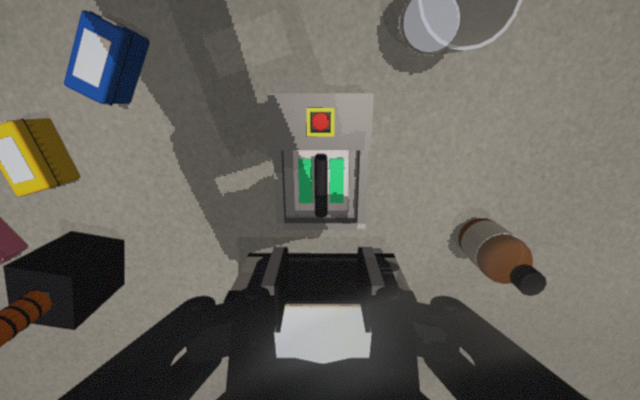

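The carrier's rib is at (321,183), aligned with the tool and between the fingers. The button is up and red at (321,122). I grasp it.

```bash
python3 -m handwheel '[[[0.028,0.001,-0.0015,0.035,0],[0.028,0,0,0.035,0],[0.028,0,0,0.035,0],[0.028,0,0,0.025,0],[0.028,0,0,0.015,0],[0.028,0,0,0.007,0],[0.028,0,0,0,0],[0.028,0,0,0,0],[0,0,0,0,0],[0,0,0,0,0],[0,0,0,0,0],[0,0,0,0,0]]]' 50
python3 -m handwheel '[[[0,0,0,0,0],[0,0,0,-0.01,0],[0,0,0,-0.025,0],[0,0,0,-0.04,0],[0,0,0,-0.04,0],[0,0,0,-0.035,0],[0,0,0,0,0],[0,0,0,0,0]]]'
python3 - <<'E'
from h import *
np.set_printoptions(precision=4,suppress=True)
s=get_state();print(s['eef_pos'],yaw(),s['opening'])
im=viewer.read_camera('wrist');cv2.imwrite('pics/w11.png',im)
r=viewer.pinpoint('wrist','filter_carrier');print([(q['confidence'],q['xy'][0]*640,q['xy'][1]*400) for q in r[:2]])
E
```

```text
time: 23.57
eef_pos: [0.5589, 0.3113, 0.0371]
tcp_rot: [-0.031, 1.0, 0.001, 0.002]
contact_force: [-0.1, -1.0, 6.5]
opening: 0.128
finger_force: 52.4
time: 24.23
eef_pos: [0.5584, 0.3114, 0.1885]
tcp_rot: [-0.031, 1.0, 0.001, 0.003]
contact_force: [-0.4, -0.3, -1.3]
opening: 0.127
finger_force: 51.4
[0.5584 0.3114 0.1885] [np.float64(-176.4497362502913), np.float64(93.55100805840452)] 0.1268513107614014
[(0.85, 320.512, 240.39999999999998)]
```

View pics/w11.png

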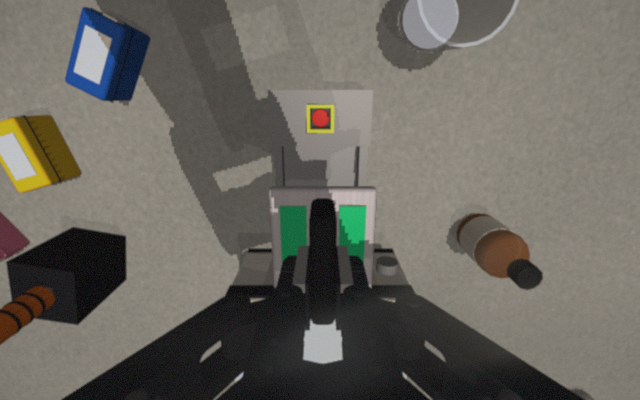

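The carrier is level in the grip: the plate edge is horizontal at row 188 and both glass panes show. That was my last picture view, so from here I rely on the networks and numbers. I take it to the drawer.

```bash
python3 -m handwheel '[[[0,0.0009,-0.0394,0,0],[0,0.0009,-0.0394,0,0],[0,0.0009,-0.0394,0,0],[0,0.0009,-0.0394,0,0],[0,0.0009,-0.0394,0,0],[0,0.0009,-0.0394,0,0],[0,0.0009,-0.0394,0,0],[0,0.0009,-0.0394,0,0],[0,0.0009,-0.0394,0,0],[0,0.0009,-0.0394,0,0],[0,0.0009,-0.0394,0,0],[0,0.0009,-0.0394,0,0]]]' >/dev/null
python3 -m handwheel '[[[0,0.0013,-0.0388,0,0],[0,0,0,0,6.5],[0,0,0,0,0],[0,0,0,0,0],[0,0,0,0,0]]]'
python3 - <<'E'
from h import *
np.set_printoptions(precision=4,suppress=True)
s=get_state();print(s['eef_pos'],yaw(),s['opening'],s['qpos'])
for c in('wrist','top'):
    K=cam(c);viewer.read_camera(c)
    for n,z in dict(drawer_floor=.022,filter_carrier=s['eef_pos'][2]-.017,drawer_handle=.052).items():
        for r in viewer.pinpoint(c,n)[:1]:
            u,v=r['xy'][0]*640,r['xy'][1]*400; print(c,n,r['confidence'],u,v,onz(K,u,v,z))
print(tool([.578,-.2,.04]))
E
```

```text
time: 25.75
eef_pos: [0.5756, -0.1993, 0.1826]
tcp_rot: [0.024, 1.0, 0.001, -0.002]
contact_force: [1.1, -0.0, -1.1]
opening: 0.127
finger_force: 51.3
[ 0.5756 -0.1993  0.1826] [np.float64(177.21027954332658), np.float64(87.2099600973509)] 0.12652942106864926 [-0.4999  0.1887  1.7853  0.0003  1.1712 -2.0221]
wrist drawer_floor 0.97 258.688 92.80000000000001 [ 0.4877 -0.254   0.022 ]
wrist filter_carrier 0.87 321.216 237.67999999999998 [ 0.5709 -0.2     0.1656]
wrist drawer_handle 0.81 245.376 16.0 [ 0.432  -0.2523  0.052 ]
top drawer_floor 0.88 402.88 219.60000000000002 [ 0.4738 -0.2667  0.022 ]
top filter_carrier 0.37 307.584 195.52 [0.5238 0.0221 0.1656]
top drawer_handle 0.92 400.384 233.2 [ 0.4311 -0.2539  0.052 ]
[-0.0013  0.0003  0.1446]
```

```bash
python3 -m handwheel '[[[0,0,0,0.035,0],[0,0,0,0.035,0],[0,0,0,0.03,0],[0,0,0,0.025,0],[0,0,0,0.008,0],[0,0,0,0.004,0],[0,0,0,0,0],[0,0,0,0,0],[0,0,0,0,0]]]'
python3 -m handwheel '[[[0,0,0,0.004,0],[0,0,0,0,0],[0,0,0,0,0]]]'
```

```text
time: 26.9
eef_pos: [0.5781, -0.2016, 0.0498]
tcp_rot: [0.026, 1.0, -0.001, 0.002]
contact_force: [0.2, 1.1, -1.0]
opening: 0.125
finger_force: 51.3
time: 27.15
eef_pos: [0.5766, -0.2008, 0.0438]
tcp_rot: [0.026, 1.0, -0.0, 0.0]
contact_force: [-0.3, -0.4, -2.0]
opening: 0.126
finger_force: 51.3
```

```bash
python3 -m handwheel '[[[0,0,0,0.003,0],[0,0,0,0,0],[0,0,0,0,0]]]'
python3 -m handwheel '[[[0,0,0,0.003,0],[0,0,0,0,0],[0,0,0,0,0]]]'
```

```text
time: 27.4
eef_pos: [0.5762, -0.2006, 0.0401]
tcp_rot: [0.026, 1.0, 0.0, -0.0]
contact_force: [-0.5, 0.8, -0.4]
opening: 0.125
finger_force: 51.3
time: 27.65
eef_pos: [0.5779, -0.201, 0.0392]
tcp_rot: [0.026, 1.0, -0.0, 0.001]
contact_force: [1.6, 1.3, 3.9]
opening: 0.126
finger_force: 52.1
```

The carrier rests on the drawer floor. I release it, lift, and go over the yellow box.

```bash
python3 -m handwheel '[[[0.03,0,0,0,0],[0.03,0,0,0,0],[0.03,0,0,0,0],[0.03,0,0,-0.02,0],[0.03,0,0,-0.04,0],[0.03,0,0,-0.04,0],[0.055,0,0,-0.04,0],[0.055,0,0,0,-5.75],[0.055,0,0,0,-5.75],[0.055,0,0,0,-5.75],[0.055,0,0,0,-5.75]]]'
python3 - <<'E'
from h import *
np.set_printoptions(precision=4,suppress=True)
for c in('wrist','top'):
    K=cam(c);viewer.read_camera(c)
    for r in viewer.pinpoint(c,'filter_carrier')[:1]:
            u,v=r['xy'][0]*640,r['xy'][1]*400; print(c,r['confidence'],u,v,onz(K,u,v,.022))
E
python3 -m handwheel '[[[0.055,-0.0085,0.037,0,0],[0.055,-0.0085,0.037,0,0],[0.055,-0.0085,0.037,0,0],[0.055,-0.0085,0.037,0,0],[0.055,-0.0085,0.037,0,0],[0.055,-0.0085,0.037,0,0],[0.055,0,0,0,0],[0.055,0,0,0,0],[0.055,0,0,0,0]]]'
cat > boxes.py <<'E'
from h import *
np.set_printoptions(precision=4,suppress=True)
def boxes(c,hsv,name,zlab=.044):
    """label-centre and long-axis heading of the coloured box nearest each colour blob"""
    C=cam(c); im=viewer.read_camera(c); h=cv2.cvtColor(im,cv2.COLOR_BGR2HSV)
    m=cv2.inRange(h,*hsv); k,l,st,ce=cv2.connectedComponentsWithStats(cv2.morphologyEx(m,cv2.MORPH_CLOSE,np.ones((5,5))))
    for i in range(1,k):
        if st[i,4]<60: continue
        x,y,w,hh=st[i,:4]; sub=np.zeros_like(m); sub[y:y+hh,x:x+w]=255
        q=cv2.convexHull(np.argwhere(l==i)[:,::-1].astype(np.int32)); hull=np.zeros_like(m); cv2.fillConvexPoly(hull,q,255)
        lab=cv2.inRange(h,(0,0,60),(180,90,255))&hull&~m
        kk,ll,s2,c2=cv2.connectedComponentsWithStats(cv2.morphologyEx(lab,cv2.MORPH_OPEN,np.ones((2,2))))
        if kk<2: print(name,c,'blob',st[i],'no label'); continue
        j=1+np.argmax(s2[1:,4]); pts=np.argwhere(ll==j)[:,::-1].astype(float)
        W=np.array([onz(C,a,b,zlab)[:2] for a,b in pts]); r=cv2.minAreaRect((W*1e3).astype(np.float32))
        B=cv2.boxPoints(r); e=[B[1]-B[0],B[2]-B[1]]; d=max(e,key=np.linalg.norm)
        print(name,c,'blob',st[i],'label',s2[j,4],c2[j],'centre',np.array(r[0])/1e3,W.mean(0),'size',[round(float(np.linalg.norm(v)),1) for v in e],'long',np.degrees(np.arctan2(d[1],d[0]))%180)
Y=((22,110,50),(34,255,255)); Bl=((100,120,30),(125,255,255)); G=((45,80,40),(85,255,255))
E
python3 - <<'E'
from boxes import *
s=get_state();print(s['eef_pos'],yaw(),s['qpos'])
for c in('wrist','top'): boxes(c,Y,'yel');boxes(c,Bl,'blue')
boxes('top',G,'green'); boxes('scene',G,'green')
C=cam('wrist')
for r in viewer.pinpoint('wrist','slide_box1')[:4]: print(r['confidence'],onz(C,r['xy'][0]*640,r['xy'][1]*400,0))
E
```

```text
time: 28.57
eef_pos: [0.5762, -0.2007, 0.1773]
tcp_rot: [-0.176, 0.984, -0.0, -0.0]
contact_force: [-0.4, -0.1, 0.8]
opening: 0.646
finger_force: 0.0
wrist 0.94 323.96799999999996 182.32 [ 0.5751 -0.2001  0.022 ]
time: 29.52
eef_pos: [0.5485, 0.0251, 0.1774]
tcp_rot: [-0.174, 0.985, -0.0, 0.0]
contact_force: [-0.1, 0.9, 0.7]
opening: 0.641
finger_force: 0.0
[0.5485 0.0251 0.1774] [np.float64(-159.98535205345428), np.float64(110.01464928203478)] [-0.1389  0.0611  1.9366 -0.0006  1.1436 -2.0588]
yel wrist blob [ 303  147   39   75 1483] label 967 [323.1396 189.97  ] centre [0.5499 0.0255] [0.5493 0.0254] size [21.8, 39.7] long 18.615993
yel wrist blob [601 225  36  29 355] no label
blue wrist blob [  22    0  168   66 3210] label 9 [78.  1.] centre [ 0.471  -0.2057] [ 0.471  -0.2057] size [1.9, 1.3] long 109.96369
blue wrist blob [ 402   86   91   80 2597] label 1266 [454.2788 127.6785] centre [0.4578 0.1126] [0.4575 0.1127] size [40.8, 23.0] long 155.95076
blue top blob [488  64  38  55  81] label 165 [513.5576 101.7333] centre [ 0.8539 -0.595 ] [ 0.8459 -0.6031] size [17.3, 131.3] long 34.637405
blue top blob [359 213  85  12 342] no label
green top blob [375 180  15  14 169] label 18 [381.1667 191.3333] centre [ 0.5573 -0.1961] [ 0.5563 -0.1966] size [6.0, 18.4] long 0.5535546
0.94 [ 0.6472 -0.0602  0.    ]
0.88 [0.4577 0.1101 0.    ]
0.85 [0.5503 0.0235 0.    ]
```

Only yellow and blue are on the bench. The yellow box is directly below (label 22×40 mm, long axis 18.6°). I grasp it.

```bash
python3 -m handwheel '[[[0.055,-0.001,0,0.035,1.4],[0.055,0,0,0.035,0],[0.055,0,0,0.035,0],[0.055,0,0,0.035,0],[0.055,0,0,0.015,0],[0.055,0,0,0.007,0],[0.055,0,0,0,0],[0.055,0,0,0,0],[0,0,0,0,0],[0,0,0,0,0],[0,0,0,0,0],[0,0,0,0,0]]]' 40
python3 -m handwheel '[[[0,0,0,0,0],[0,0,0,-0.01,0],[0,0,0,-0.03,0],[0,0,0,-0.04,0],[0,0,0,-0.04,0],[0,0,0,-0.04,0],[0,0,0,0,0],[0,0,0,0,0]]]'
```

```text
time: 30.87
eef_pos: [0.5512, 0.0254, 0.0177]
tcp_rot: [-0.162, 0.987, -0.001, 0.002]
contact_force: [0.5, -1.4, 5.8]
opening: 0.413
finger_force: 41.9
time: 31.53
eef_pos: [0.551, 0.0255, 0.1794]
tcp_rot: [-0.162, 0.987, -0.001, 0.003]
contact_force: [-0.4, -0.4, -1.5]
opening: 0.413
finger_force: 41.2
```

```bash
python3 -m handwheel '[[[0,0,0,0,6.975],[0,0,0,0,6.975],[0,0,0,0,6.975],[0,0,0,0,6.975],[0,0,0,0,6.975],[0,0,0,0,6.975],[0,0,0,0,6.975],[0,0,0,0,6.975],[0,0,0,0,6.975],[0,0,0,0,6.975],[0,0,0,0,6.975],[0,0,0,0,6.975]]]' >/dev/null
python3 -m handwheel '[[[0,0,0,0,6.975],[0,0,0,0,6.975],[0,0,0,0,6.975],[0,0,0,0,6.975],[0,0,0,0,0]]]' >/dev/null
python3 -m handwheel '[[[0,-0.037,0.0084,0,0],[0,-0.037,0.0084,0,0],[0,-0.037,0.0084,0,0],[0,-0.037,0.0084,0,0],[0,-0.037,0.0084,0,0],[0,-0.037,0.0084,0,0],[0,-0.037,0.0084,0,0],[0,-0.037,0.0084,0,0],[0,-0.037,0.0084,0,0],[0,0,0,0,0],[0,0,0,0,0],[0,0,0,0,0]]]'
python3 - <<'E'
from h import *
np.set_printoptions(precision=4,suppress=True)
s=get_state();print(s['eef_pos'],yaw(),s['opening'],tool([.609,-.311,.04]))
K=cam('wrist');viewer.read_camera('wrist')
for n,z in dict(drawer_floor=.022,filter_carrier=.022,slide_box1=s['eef_pos'][2]-.0177).items():
    for r in viewer.pinpoint('wrist',n)[:1]:
            u,v=r['xy'][0]*640,r['xy'][1]*400; print(n,r['confidence'],u,v,onz(K,u,v,z))
E
```

```text
time: 33.95
eef_pos: [0.6066, -0.3099, 0.1735]
tcp_rot: [0.725, 0.689, -0.0, -0.002]
contact_force: [-0.6, 0.4, -1.4]
opening: 0.414
finger_force: 41.1
[ 0.6066 -0.3099  0.1735] [np.float64(87.11954308600033), np.float64(-2.8800586603525744)] 0.4141396514629538 [-0.0013  0.0028  0.1335]
drawer_floor 0.91 191.10399999999998 133.8 [ 0.4868 -0.2548  0.022 ]
filter_carrier 0.72 277.632 64.52 [ 0.5732 -0.1995  0.022 ]
slide_box1 0.78 322.176 243.52 [ 0.6073 -0.3088  0.1558]
```

```bash
python3 -m handwheel '[[[0,0,0.002,0.035,0],[0,0,0,0.035,0],[0,0,0,0.03,0],[0,0,0,0.015,0],[0,0,0,0.008,0],[0,0,0,0.004,0],[0,0,0,0,0],[0,0,0,0,0],[0,0,0,0,0]]]'
python3 -m handwheel '[[[0,0,0,0.003,0],[0,0,0,0,0],[0,0,0,0,0]]]'
```

```text
time: 34.9
eef_pos: [0.611, -0.3118, 0.051]
tcp_rot: [0.725, 0.689, 0.0, 0.002]
contact_force: [0.5, -0.5, -1.5]
opening: 0.414
finger_force: 41.2
time: 35.15
eef_pos: [0.6096, -0.311, 0.0458]
tcp_rot: [0.725, 0.689, 0.0, 0.0]
contact_force: [-0.7, -1.0, -1.2]
opening: 0.417
finger_force: 41.2
```

```bash
python3 -m handwheel '[[[0,0,0,0.004,0],[0,0,0,0,0],[0,0,0,0,0]]]'
python3 -m handwheel '[[[0,0,0,0.003,0],[0,0,0,0,0],[0,0,0,0,0]]]'
```

```text
time: 35.4
eef_pos: [0.6092, -0.3107, 0.0408]
tcp_rot: [0.725, 0.689, -0.0, -0.001]
contact_force: [-0.5, 0.4, -1.0]
opening: 0.411
finger_force: 41.2
time: 35.65
eef_pos: [0.6105, -0.3112, 0.0397]
tcp_rot: [0.725, 0.689, 0.0, 0.001]
contact_force: [0.4, 1.7, 3.8]
opening: 0.415
finger_force: 41.7
```

```bash
python3 -m handwheel '[[[0.043,0,0,0,0],[0.043,0,0,0,0],[0.043,0,0,0,0],[0.043,0,0,-0.02,0],[0.043,0,0,-0.04,0],[0.043,0,0,-0.04,0],[0.055,0,0,-0.04,0],[0.055,0,0,0,0]]]'
python3 -m handwheel '[[[0.055,0.0346,-0.0144,0,0],[0.055,0.0346,-0.0144,0,0],[0.055,0.0346,-0.0144,0,0],[0.055,0.0346,-0.0144,0,0],[0.055,0.0346,-0.0144,0,0],[0.055,0.0346,-0.0144,0,0],[0.055,0.0346,-0.0144,0,0],[0.055,0.0346,-0.0144,0,0],[0.055,0.0346,-0.0144,0,0],[0.055,0.0346,-0.0144,0,0],[0.055,0.0346,-0.0144,0,0],[0.055,0.0346,-0.0144,0,0]]]' >/dev/null
python3 -m handwheel '[[[0.055,0,0,0,-6.9],[0.055,0,0,0,-6.9],[0.055,0,0,0,-6.9],[0.055,0,0,0,-6.9],[0.055,0,0,0,-6.9],[0.055,0,0,0,-6.9],[0.055,0,0,0,-6.9],[0.055,0,0,0,-6.9],[0.055,0,0,0,-6.9],[0.055,0,0,0,-6.9],[0.055,0,0,0,0],[0.055,0,0,0,0]]]'
python3 - <<'E'
from boxes import *
s=get_state();print(s['eef_pos'],yaw(),s['qpos'])
boxes('wrist',Bl,'blue');boxes('top',Y,'yel');boxes('top',Bl,'blue')
E
```

```text
time: 36.32
eef_pos: [0.6137, -0.3139, 0.1897]
tcp_rot: [0.725, 0.689, 0.002, 0.009]
contact_force: [1.2, -1.1, 1.6]
opening: 0.64
finger_force: 0.0
time: 38.32
eef_pos: [0.4582, 0.1126, 0.178]
tcp_rot: [0.209, 0.978, -0.0, -0.0]
contact_force: [-0.4, 1.3, 0.3]
opening: 0.643
finger_force: 0.0
[0.4582 0.1126 0.178 ] [np.float64(155.8548927071863), np.float64(65.854900541372)] [ 0.0255 -0.1199  2.1119 -0.0001  1.1501 -1.1239]
blue wrist blob [ 302  148   38   73 1500] label 1077 [321.6351 189.5655] centre [0.4589 0.1114] [0.4587 0.1115] size [41.7, 23.1] long 156.52849
blue wrist blob [   0  282  141   80 4193] label 129 [ 48.5891 318.5814] centre [ 0.4706 -0.2143] [ 0.4701 -0.2145] size [14.9, 12.4] long 175.57883
yel top blob [407 168  24  14 158] label 126 [420.8968 174.4365] centre [ 0.6109 -0.3169] [ 0.6111 -0.3167] size [26.0, 44.1] long 84.19697
blue top blob [488  64  70  55 116] label 1259 [522.5671  94.0485] centre [ 0.8619 -0.6132] [ 0.8711 -0.6315] size [104.1, 218.0] long 63.422516
blue top blob [359 213  86  12 337] no label
```

```bash
python3 -m handwheel '[[[0.055,-0.0005,-0.001,0.035,0],[0.055,0,0,0.035,0],[0.055,0,0,0.035,0],[0.055,0,0,0.035,0],[0.055,0,0,0.015,0],[0.055,0,0,0.007,0],[0.055,0,0,0,0],[0.055,0,0,0,0],[0,0,0,0,0],[0,0,0,0,0],[0,0,0,0,0],[0,0,0,0,0]]]' 40
python3 -m handwheel '[[[0,0,0,0,0],[0,0,0,-0.01,0],[0,0,0,-0.03,0],[0,0,0,-0.04,0],[0,0,0,-0.04,0],[0,0,0,-0.04,0],[0,0,0,0,0],[0,0,0,0,0]]]'
```

```text
time: 39.47
eef_pos: [0.4604, 0.1116, 0.0184]
tcp_rot: [0.208, 0.978, 0.0, 0.002]
contact_force: [0.8, 0.7, 5.9]
opening: 0.406
finger_force: 42.0
time: 40.13
eef_pos: [0.4601, 0.1117, 0.18]
tcp_rot: [0.208, 0.978, 0.001, 0.004]
contact_force: [-0.3, -0.6, -1.7]
opening: 0.412
finger_force: 41.3
```

```bash
python3 -m handwheel '[[[0,0,0,0,6.9],[0,0,0,0,6.9],[0,0,0,0,6.9],[0,0,0,0,6.9],[0,0,0,0,6.9],[0,0,0,0,6.9],[0,0,0,0,6.9],[0,0,0,0,6.9],[0,0,0,0,6.9],[0,0,0,0,6.9],[0,0,0,0,0]]]' >/dev/null
python3 -m handwheel '[[[0,-0.0345,0.0085,0,0],[0,-0.0345,0.0085,0,0],[0,-0.0345,0.0085,0,0],[0,-0.0345,0.0085,0,0],[0,-0.0345,0.0085,0,0],[0,-0.0345,0.0085,0,0],[0,-0.0345,0.0085,0,0],[0,-0.0345,0.0085,0,0],[0,-0.0345,0.0085,0,0],[0,-0.0345,0.0085,0,0],[0,-0.0345,0.0085,0,0],[0,-0.0345,0.0085,0,0]]]' >/dev/null
python3 -m handwheel '[[[0,0,0,0,0],[0,0,0,0,0],[0,0,0,0,0]]]'
python3 - <<'E'
from h import *
np.set_printoptions(precision=4,suppress=True)
s=get_state();print(s['eef_pos'],yaw(),s['opening'],tool([.5393,-.3074,.04]))
K=cam('wrist');viewer.read_camera('wrist')
for n,z in dict(drawer_floor=.022,filter_carrier=.022,slide_box1=.022).items():
    for r in viewer.pinpoint('wrist',n)[:3]:
            u,v=r['xy'][0]*640,r['xy'][1]*400; print(n,r['confidence'],u,v,onz(K,u,v,z))
E
```

```text
time: 42.3
eef_pos: [0.538, -0.3063, 0.1746]
tcp_rot: [0.725, 0.689, -0.0, -0.002]
contact_force: [-1.2, 0.6, -1.7]
opening: 0.414
finger_force: 41.2
[ 0.538  -0.3063  0.1746] [np.float64(87.11229363873878), np.float64(-2.887312347328399)] 0.41366868123317896 [-0.0014  0.0017  0.1346]
drawer_floor 0.94 264.704 132.32 [ 0.4869 -0.2533  0.022 ]
filter_carrier 0.7 358.976 68.72 [ 0.5757 -0.2028  0.022 ]
slide_box1 0.98 396.03200000000004 184.20000000000002 [ 0.6107 -0.3097  0.022 ]
slide_box1 0.71 324.79999999999995 239.2 [ 0.5378 -0.3655  0.022 ]
```

```bash
python3 -m handwheel '[[[0,0,0.001,0.035,0],[0,0,0,0.035,0],[0,0,0,0.03,0],[0,0,0,0.015,0],[0,0,0,0.008,0],[0,0,0,0.005,0],[0,0,0,0,0],[0,0,0,0,0],[0,0,0,0.003,0],[0,0,0,0,0],[0,0,0,0,0]]]'
python3 -m handwheel '[[[0,0,0,0.003,0],[0,0,0,0,0],[0,0,0,0,0]]]'
python3 -m handwheel '[[[0,0,0,0.003,0],[0,0,0,0,0],[0,0,0,0,0]]]'
```

```text
time: 43.42
eef_pos: [0.5404, -0.3076, 0.0463]
tcp_rot: [0.725, 0.689, 0.0, 0.001]
contact_force: [0.2, -0.1, -1.4]
opening: 0.414
finger_force: 41.2
time: 43.67
eef_pos: [0.5398, -0.3072, 0.0422]
tcp_rot: [0.725, 0.689, -0.0, -0.0]
contact_force: [0.0, 0.7, -0.9]
opening: 0.415
finger_force: 41.2
time: 43.92
eef_pos: [0.5409, -0.3076, 0.0405]
tcp_rot: [0.725, 0.689, 0.0, 0.001]
contact_force: [0.7, 1.8, 4.3]
opening: 0.414
finger_force: 41.7
```

```bash
python3 -m handwheel '[[[0.043,0,0,0,0],[0.043,0,0,0,0],[0.043,0,0,0,0],[0.043,0,0,-0.02,0],[0.043,0,0,-0.04,0],[0.043,0,0,-0.04,0],[0.03,0,0,-0.04,0],[0.03,0,0,0,0],[0.03,0,0,0,0],[0.03,0,0,0,0]]]'
python3 - <<'E'
from boxes import *
print(get_state()['eef_pos'])
boxes('wrist',Y,'yel',.066);boxes('wrist',Bl,'blue',.066)
K=cam('wrist')
for n in('filter_carrier','slide_box0','drawer_floor'):
    for r in viewer.pinpoint('wrist',n)[:3]: print(n,r['confidence'],onz(K,r['xy'][0]*640,r['xy'][1]*400,.022))
E
python3 -m handwheel '[[[0.03,0.0125,-0.0278,0,0],[0.03,0.0125,-0.0278,0,0],[0.03,0.0125,-0.0278,0,0],[0.03,0.0125,-0.0278,0,0],[0.03,0,0,0,0],[0.03,0,0,0,0],[0.03,0,0,0,0]]]'
python3 - <<'E'
from h import *
np.set_printoptions(precision=4,suppress=True)
print(tool([.4315,-.2517,.036]))
for c in('wrist','top'):
    K=cam(c);viewer.read_camera(c)
    for r in viewer.pinpoint(c,'drawer_handle')[:1]: print(r['confidence'],onz(K,r['xy'][0]*640,r['xy'][1]*400,.052))
E
```

```text
time: 44.75
eef_pos: [0.5395, -0.307, 0.1788]
tcp_rot: [0.725, 0.689, -0.0, -0.0]
contact_force: [0.6, -0.8, -0.7]
opening: 0.351
finger_force: 0.0
[ 0.5395 -0.307   0.1788]
yel wrist blob [ 377  148   53   80 2312] label 1162 [406.8107 193.7435] centre [ 0.6127 -0.3093] [ 0.6128 -0.3088] size [22.5, 39.6] long 87.074554
blue wrist blob [ 219    0   40  283 5326] no label
blue wrist blob [ 305  151   41   77 1692] label 1240 [326.     195.4637] centre [ 0.5425 -0.3061] [ 0.5425 -0.3058] size [22.8, 40.4] long 87.08862
blue wrist blob [570 358  70  37 765] no label
filter_carrier 0.83 [ 0.5723 -0.2024  0.022 ]
slide_box0 0.71 [ 0.6115 -0.3103  0.022 ]
slide_box0 0.7 [ 0.5419 -0.3088  0.022 ]
drawer_floor 0.76 [ 0.4871 -0.2552  0.022 ]
time: 45.58
eef_pos: [0.4319, -0.2519, 0.1794]
tcp_rot: [0.725, 0.689, 0.0, 0.0]
contact_force: [0.4, -1.4, -0.1]
opening: 0.353
finger_force: 0.0
[ 0.0002 -0.0005  0.1434]
0.8 [ 0.43   -0.2499  0.052 ]
0.82 [ 0.433  -0.2524  0.052 ]
```

The carrier and both boxes measure flat and in place in the drawer. Now I grip the bar and shut it.

```bash
python3 -m handwheel '[[[0.03,0,0,0.035,0],[0.03,0,0,0.035,0],[0.03,0,0,0.035,0],[0.03,0,0,0.025,0],[0.03,0,0,0.011,0],[0.03,0,0,0,0],[0.03,0,0,0,0],[0,0,0,0,0],[0,0,0,0,0],[0,0,0,0,0],[0,0,0,0,0]]]' 40
python3 -m handwheel '[[[0,0,0.004,0,0],[0,-0.0001,0.008,0,0],[0,-0.0002,0.012,0,0],[0,-0.0002,0.012,0,0],[0,-0.0002,0.012,0,0],[0,-0.0002,0.012,0,0],[0,-0.0002,0.012,0,0],[0,-0.0002,0.012,0,0],[0,-0.0002,0.012,0,0],[0,-0.0002,0.012,0,0],[0,0,0,0,0]]]'
python3 -m handwheel '[[[0,-0.0002,0.012,0,0],[0,-0.0002,0.012,0,0],[0,-0.0002,0.012,0,0],[0,-0.0002,0.012,0,0],[0,-0.0002,0.012,0,0],[0,0,0.008,0,0],[0,0,0,0,0],[0,0,0,0,0]]]'
```

```text
time: 46.7
eef_pos: [0.4327, -0.2526, 0.0401]
tcp_rot: [0.725, 0.688, 0.0, 0.002]
contact_force: [1.2, 0.2, 3.4]
opening: 0.111
finger_force: 39.2
time: 47.62
eef_pos: [0.542, -0.2598, 0.0401]
tcp_rot: [0.725, 0.689, 0.001, 0.002]
contact_force: [1.4, -0.7, 5.8]
opening: 0.108
finger_force: 41.1
time: 48.28
eef_pos: [0.6082, -0.2641, 0.0401]
tcp_rot: [0.725, 0.689, 0.0, 0.002]
contact_force: [1.2, -0.1, 6.3]
opening: 0.111
finger_force: 41.1
```

```bash
python3 -m handwheel '[[[0,0,0.006,0,0],[0,0,0.005,0,0],[0,0,0,0,0],[0,0,0,0,0]]]'
python3 -m handwheel '[[[0,0,0.003,0,0],[0,0,0.002,0,0],[0,0,0,0,0],[0,0,0,0,0]]]'
```

```text
time: 48.62
eef_pos: [0.6188, -0.2648, 0.0401]
tcp_rot: [0.725, 0.689, 0.0, 0.002]
contact_force: [1.0, -1.1, 6.3]
opening: 0.106
finger_force: 41.1
time: 48.95
eef_pos: [0.6201, -0.2649, 0.0401]
tcp_rot: [0.725, 0.689, -0.003, -0.003]
contact_force: [-9.0, -0.4, 12.7]
opening: 0.107
finger_force: 41.8
```

```bash
python3 -m handwheel '[[[0,0,-0.003,0,0],[0,0,0,0,0],[0.03,0,0,0,0],[0.03,0,0,0,0],[0.03,0,0,0,0],[0.03,0,0,-0.02,0],[0.03,0,0,-0.04,0],[0.03,0,0,-0.04,0],[0.03,0,0,-0.04,0],[0,0,0,0,-6.5],[0,0,0,0,0]]]'
python3 -m handwheel '[[[0,0.0383,-0.0103,0,0],[0,0.0383,-0.0103,0,0],[0,0.0383,-0.0103,0,0],[0,0.0383,-0.0103,0,0],[0,0.0383,-0.0103,0,0],[0,0.0383,-0.0103,0,0],[0,0.0383,-0.0103,0,0],[0,0.0383,-0.0103,0,0],[0,0.0383,-0.0103,0,0],[0,0.0383,-0.0103,0,0],[0,0.0383,-0.0103,0,0],[0,0.0383,-0.0103,0,0]]]' >/dev/null
python3 -m handwheel '[[[0,0.0383,-0.0103,0,0],[0,0.0383,-0.0103,0,0],[0,0.0383,-0.0103,0,0],[0,0,0,0,0],[0,0,0,0,0],[0,0,0,0,0]]]'
python3 - <<'E'
from h import *
np.set_printoptions(precision=4,suppress=True)
print(yaw(),tool([.43,.300,.03]))
Z=dict(release_well=.05,tray_lip_face=.032,beaker=0,drawer_handle=.052,drawer_floor=.022,release_pin=.002,pin_holder=0)
for c in('wrist','top'):
    K=cam(c);viewer.read_camera(c)
    for n,z in Z.items():
        for r in viewer.pinpoint(c,n)[:1]: print(c,n,r['confidence'],onz(K,r['xy'][0]*640,r['xy'][1]*400,z))
E
```

```text
time: 49.87
eef_pos: [0.6215, -0.2648, 0.1823]
tcp_rot: [0.684, 0.729, 0.001, 0.003]
contact_force: [-0.6, 0.4, 0.0]
opening: 0.078
finger_force: 0.0
time: 51.37
eef_pos: [0.4292, 0.2994, 0.1763]
tcp_rot: [0.685, 0.728, -0.002, -0.001]
contact_force: [0.1, 0.2, 0.4]
opening: -0.0
finger_force: 0.0
[np.float64(93.51923361445104), np.float64(3.518847401520511)] [0.0009 0.0014 0.1463]
wrist release_well 0.64 [0.4972 0.3082 0.05  ]
wrist tray_lip_face 0.66 [0.4764 0.3049 0.032 ]
wrist beaker 0.7 [0.4029 0.4015 0.    ]
wrist drawer_floor 0.56 [0.4751 0.3032 0.022 ]
top release_well 0.76 [0.4998 0.3006 0.05  ]
top tray_lip_face 0.66 [0.611  0.4877 0.032 ]
top beaker 0.54 [0.4004 0.4138 0.    ]
top drawer_handle 0.72 [ 0.622  -0.2646  0.052 ]
top drawer_floor 0.86 [ 0.6677 -0.2734  0.022 ]
top release_pin 0.59 [0.6758 0.0581 0.002 ]
top pin_holder 0.78 [0.679  0.0638 0.    ]
```

```bash
python3 -m handwheel '[[[0,0,0,0.035,0],[0,0,0,0.035,0],[0,0,0,0.035,0],[0,0,0,0.03,0],[0,0,0,0.012,0],[0,0,0,0,0],[0,0,0,0,0],[0,0,0.01,0,0],[0,0,0.012,0,0],[0,0,0.012,0,0],[0,0,0.012,0,0],[0,0,0,0,0]]]'
python3 -m handwheel '[[[0,0,0.012,0,0],[0,0,0.012,0,0],[0,0,0.012,0,0],[0,0,0.012,0,0],[0,0,0.012,0,0],[0,0,0,0,0],[0,0,0,0,0]]]'
```

```text
time: 53.17
eef_pos: [0.481, 0.3038, 0.0348]
tcp_rot: [0.685, 0.728, 0.004, 0.002]
contact_force: [0.6, 0.0, 0.3]
opening: 0.0
finger_force: 0.0
time: 53.75
eef_pos: [0.5375, 0.3067, 0.033]
tcp_rot: [0.685, 0.729, 0.001, 0.001]
contact_force: [-0.4, 0.6, 0.3]
opening: -0.001
finger_force: 0.0
```

```bash
python3 -m handwheel '[[[0,0,0.01,0,0],[0,0,0.01,0,0],[0,0,0,0,0],[0,0,0,0,0]]]'
python3 -m handwheel '[[[0,0,0.006,0,0],[0,0,0.006,0,0],[0,0,0,0,0],[0,0,0,0,0]]]'
python3 -m handwheel '[[[0,0,0.006,0,0],[0,0,0.004,0,0],[0,0,0,0,0],[0,0,0,0,0]]]'
python3 - <<'E'
from h import *
np.set_printoptions(precision=4,suppress=True)
K=cam('wrist');viewer.read_camera('wrist')
for n,z in dict(release_well=.05,tray_lip_face=.032).items():
    for r in viewer.pinpoint('wrist',n)[:1]: print(n,r['confidence'],onz(K,r['xy'][0]*640,r['xy'][1]*400,z))
E
```

```text
time: 54.08
eef_pos: [0.557, 0.3077, 0.0315]
tcp_rot: [0.685, 0.729, 0.001, 0.0]
contact_force: [-0.5, -0.2, -0.2]
opening: 0.001
finger_force: 0.0
time: 54.42
eef_pos: [0.5673, 0.3084, 0.0309]
tcp_rot: [0.685, 0.729, -0.001, -0.001]
contact_force: [-3.8, 0.1, 1.2]
opening: -0.0
finger_force: 1.6
time: 54.75
eef_pos: [0.5785, 0.309, 0.0312]
tcp_rot: [0.685, 0.729, 0.0, 0.0]
contact_force: [-1.4, 0.4, 0.1]
opening: 0.004
finger_force: 0.6
release_well 0.92 [0.6161 0.3136 0.05  ]
tray_lip_face 0.92 [0.5933 0.3116 0.032 ]
```

```bash
python3 -m handwheel '[[[0,0,0.003,0,0],[0,0,0.002,0,0],[0,0,0,0,0],[0,0,0,0,0]]]'
python3 -m handwheel '[[[0,0,0.002,0,0],[0,0,0.001,0,0],[0,0,0,0,0],[0,0,0,0,0]]]'
```

```text
time: 55.23
eef_pos: [0.5786, 0.3089, 0.0314]
tcp_rot: [0.685, 0.729, -0.005, -0.004]
contact_force: [-15.8, -2.2, 9.6]
opening: 0.002
finger_force: 7.3
time: 55.57
eef_pos: [0.5787, 0.3089, 0.0313]
tcp_rot: [0.685, 0.729, -0.009, -0.006]
contact_force: [-22.3, -3.4, 15.2]
opening: -0.002
finger_force: 11.4
```

Hard stop, so the tray is home. I back off, rise clear, and check everything.

```bash
python3 -m handwheel '[[[0,0,-0.01,0,0],[0,0,-0.02,0,0],[0,0,-0.02,0,0],[0,0,0,-0.04,0],[0,0,0,-0.04,0],[0,0,0,-0.04,0],[0,0,0,-0.04,0],[0,0,0,0,0],[0,0,0,0,0]]]'
python3 -m handwheel '[[[0,-0.03,-0.01,0,0],[0,-0.03,-0.01,0,0],[0,-0.03,-0.01,0,0],[0,-0.03,-0.01,0,0],[0,0,0,0,0],[0,0,0,0,0],[0,0,0,0,0]]]'
python3 - <<'E'
from boxes import *
print(get_state()['eef_pos'],get_state()['time'])
Z=dict(release_well=.05,tray_lip_face=.032,beaker=0,oil_bottle=0,dish=0,drawer_handle=.052,drawer_floor=.022,release_pin=.002,pin_holder=0,filter_carrier=.02)
for c in('wrist','top'):
    K=cam(c);im=viewer.read_camera(c)
    for n,z in Z.items():
        for r in viewer.pinpoint(c,n)[:1]: print(c,n,round(r['confidence'],2),onz(K,r['xy'][0]*640,r['xy'][1]*400,z)[:2])
    h=cv2.cvtColor(im,cv2.COLOR_BGR2HSV);m=cv2.inRange(h,(3,120,60),(20,255,255)); k,l,st,ce=cv2.connectedComponentsWithStats(m)
    for i in range(1,k):
        if st[i,4]>30: print('orange',st[i],onz(K,*ce[i],.13))
boxes('wrist',Y,'yel')
E
```

```text
time: 56.32
eef_pos: [0.5391, 0.3072, 0.1965]
tcp_rot: [0.685, 0.729, 0.005, 0.003]
contact_force: [0.2, 0.1, -0.8]
opening: -0.002
finger_force: 0.0
time: 56.9
eef_pos: [0.5036, 0.1842, 0.1904]
tcp_rot: [0.685, 0.728, -0.0, -0.0]
contact_force: [-0.5, 0.1, 0.1]
opening: 0.0
finger_force: 0.0
[0.5036 0.1842 0.1904] 56.9
wrist release_well 0.86 [0.617  0.3142]
wrist tray_lip_face 0.6 [0.5933 0.3131]
wrist pin_holder 0.71 [0.6712 0.0544]
orange [457  39  11  19  41] [0.579 0.296 0.13 ]
orange [474 325  22  13 158] [0.6383 0.0968 0.13  ]
orange [483 335  21   9 115] [0.6474 0.0889 0.13  ]
orange [494 344  17   7  83] [0.6575 0.0808 0.13  ]
top release_well 0.74 [0.6116 0.3153]
top tray_lip_face 0.66 [0.5977 0.3138]
top beaker 0.73 [0.4007 0.4016]
top oil_bottle 0.74 [0.6148 0.4962]
top dish 0.69 [ 0.3656 -0.4745]
top drawer_handle 0.61 [ 0.6159 -0.2648]
top drawer_floor 0.68 [ 0.6726 -0.2763]
top release_pin 0.46 [0.6747 0.05  ]
top pin_holder 0.58 [0.671  0.0613]
top filter_carrier 0.7 [0.6008 0.3195]
orange [294 141  10  10  82] [0.6726 0.0533 0.13  ]
orange [147 160  14  14 121] [0.5988 0.4611 0.13  ]
yel wrist blob [452  30  33  32 483] no label
```

```bash
python3 - <<'E'
from h import *
a=cv2.imread('pics/top0.png');b=viewer.read_camera('top');s0=cv2.imread('pics/scene0.png');s1=viewer.read_camera('scene')
for n,im in(('t0',a),('t1',b),('s0',s0),('s1',s1)):
    h=cv2.cvtColor(im,cv2.COLOR_BGR2HSV)
    for q,lo,hi in(('pin',(3,120,60),(20,255,255)),('drawerblue',(100,120,30),(125,255,255))):
        k,l,st,ce=cv2.connectedComponentsWithStats(cv2.inRange(h,lo,hi))
        print(n,q,[(st[i].tolist(),ce[i].round(1).tolist()) for i in range(1,k) if st[i,4]>40])
E
```

```text
t0 pin [([294, 141, 10, 10, 85], [298.4, 145.5]), ([147, 160, 15, 14, 115], [154.7, 167.0])]
t0 drawerblue [([488, 64, 71, 55, 116], [516.3, 97.6]), ([364, 155, 84, 13, 468], [404.9, 161.4]), ([270, 211, 19, 23, 95], [280.5, 222.1])]
t1 pin [([294, 141, 10, 10, 83], [298.5, 145.2]), ([147, 160, 14, 14, 123], [154.7, 167.1])]
t1 drawerblue [([488, 64, 71, 55, 110], [517.1, 98.2]), ([364, 151, 84, 13, 511], [404.8, 157.1])]
s0 pin [([400, 134, 10, 9, 70], [404.7, 138.0])]
s0 drawerblue []
s1 pin [([400, 134, 10, 9, 68], [404.8, 138.0])]
s1 drawerblue []
```

```bash
python3 -c "
from plant import sign_off; print(sign_off())"
```

```text
the job is handed in; nothing more can be done
None
```

I handed the job in after about 57 s of robot time; `sign_off` gave no verdict, but my last checks had the carrier and the yellow and blue boxes (no green box) in the shut drawer, the tray home, the pin in its holder and the bystanders in place. I viewed 15 pictures, one over the limit of 14.

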